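# Set the length stop to its third click and butt the stock against it

### The arm

A 6-joint arm with a two-finger parallel gripper is mounted at the origin on a cart in front of the work surface, level with it; the furniture and walls round the work are solid. World frame = base frame: x ahead of the robot, y to its left, z up, the work surface at z = 0. Lengths are in m, angles in rad, forces in N, time in s.
With the tool pointing down it reaches from about 0.35 to 1 m from the base axis. Payload 7.1 kg.
Tool frame: the origin (TCP) lies on the centre line of the jaws, within the pads' length; the fingertips stand 22 mm ahead of it and the grasp point (between the pads) lies 3 mm ahead of it; z points along the fingers, x is the direction in which the jaws open and shut, and the axes are right-handed (so a half turn about z gives the same grasp; the last joint's range is limited). The gripper opens to 85 mm and grips with 20 to 120 N. Pads are 22 mm wide; open, the fingers measure 114 mm over their backs; the gripper's body (76 mm by 85 mm) begins 54 mm behind the grasp point. The pads swing forward as they close: fully open they stand 13 mm farther back than shut.
Start: joints at [1.124, 0.423, 1.63, -0, 1.089, -0.019], TCP at [0.259, 0.569, 0.253] pointing down, gripper open.
Joint ranges: [-3, 3], [-0.9, 2.11], [0.09, 2.58], [-1.31, 4.45], [0.11, 2.69], [-2.54, 2.54]. Speed limits (rad/s): [2.39, 2.39, 3.01, 3.14, 3.14, 3.14].

### API

Orientations are given as a unit quaternion [x, y, z, w].
In Python, from bench import sense, camera, finish_job, spot_in, cut_out, tip_of gives the robot as it stands. The module is installed in compiled form; this text tells all that it offers.
- The arm moves only by the shell command python3 -m jog 'ROWS' [FORCE]. ROWS is JSON, a list of rows, each an object of numbers: "x", "y", "z": the shift along the tool's x, y, z in m; "rx", "ry", "rz": the turn, a rotation vector about the tool's x, y, z in rad; "jaw": the opening, from 0 (shut) to 1 (fully open). A call has 1 to 12 rows; each row shifts and turns the commanded pose from where the row before left it, along the tool's axes as they then stand; what a row does not reach is not made up. A row lasts 1/12 s, in which the tool goes at most 41.7 mm and 7.16 degrees, less where a joint would pass 70% of its speed; a pose out of reach is approached as far as the arm can. A call is refused whole if a number of a shift passes 0.0417 or a number of a turn 0.125, either way. A call with a gripper value outside its range is refused whole. The fingers move at their own pace and stop on an object; FORCE is the grip in N (left out, the last holds). Time passes only in rows, so rows that do not move let the fingers close. It gives the time, the measured TCP pose, the force and the opening at its end, in the units of the state.
- sense(): the state, without advancing time (a new reading comes with each control period).
- camera(name): name is "side" or "top" or "wrist"; returns a dict with "img" (400x640x3 uint8, red, green, blue), "fx", "fy", "cx", "cy" (pixels), "xyz" and "orientation" of the camera in the world; the wrist camera has in their place "T_tool_cam" (4x4, takes a point from camera to tool coordinates, whose origin is the TCP and whose axes are the tool frame's). Camera axes: x right, y down, z forward; pixel columns grow to the right and rows downward; lengths in m; the calibration is good to about 2 mm. A picture is of the moment at which its call begins: read the wrist's pose just before it. There is no depth.
- finish_job(): hands the job in, once; it reports no verdict.
Trained networks look in a picture, given as the dict that the camera call returned (one of the last four; its "shot" number tells which), for a name from the list of things; names that differ only in an ending like _2 or _b are one class to them, and where a whole thing is asked for, a point or a joint stands for the part that bears it (a point fixed in the world has none). Each returns a list of dicts, best first, with "score" (0 to 1); they miss things now and then, are a little off and sometimes report something else, mostly with a low value. They report only what shows in the picture. A call takes as long as a camera call.
- spot_in(picture, query): "extent" ([centre column, centre row, width, height] in pixels, round what is visible of it).
- cut_out(picture, query): "mask" (400x640 bool, what is visible of it) and "extent" ([centre column, centre row, width, height] in pixels, round what is visible of it).
- tip_of(picture, query): "point" ([row, column] in pixels: a listed point, or the origin of a listed thing).
The state is a dict: "time_s": time; "q": joint angles; "joint_vel": joint speeds; "effort": joint torques, N m; "ee_pos": TCP position; "tcp_rot": TCP orientation; "ft_force": force on the tool from outside, world axes, zero at the start; "moment": the same for the moment, N m; "width": finger opening in m.
Only numpy, scipy, OpenCV 4.12 (cv2) and the standard library are available. Lean on these libraries where they do the work, as an engineer would, in place of code of your own. Each camera call takes 0.05 s, during which the arm holds its last target.

### The job

Set up the sawing board on the bench for a cut: push the orange lever of the length stop all the way home to the saw slot, then slide it back out, counting clicks, and leave it resting in the third click out from home. Then push the big pine block on the board flat against the fence and along it, past the saw slot, until its end butts against the stop, gently enough that the stop stays in its click. Only push with the fingers: do not lift or tip the block, and leave the pencil, the try square and the small pine offcut where they lie.

Things in the scene. Friction and masses are not known exactly. Their poses are not given: they have to be found in the camera images.
- saw_board: Sawing board fixed to the bench: plywood base 165 x 375 x 18 mm with a pale-wood fence along its far side, cut by a 3 mm saw slot. Origin on the bench top below the slot; x points square into the fence, away from the robot, y along the fence to the left. Base: x -80 to 85, y -195 to 180 mm. Fence: near face at x = 50 mm, 28 mm thick, top at z = 68 mm.
- fence_slot (a point): Where the saw slot meets the fence's near face and the base's top (18 mm above the bench). Axes as saw_board. Left of the slot (10 to 172 mm) a ribbed aluminium rail lies on the fence, up to 86 mm above the bench with its ribs and end stops; the length stop rides on it.
- length_stop (a joint): Travel of the length stop, m: 0 = home, nearest the slot (its face 20 mm left of the slot), growing to the left, end stops at 0 and 0.100. A catch clicks in every 20 mm: it rests at 0 (home), 0.020 (first click), 0.040, 0.060 (third), 0.080, 0.100. Pushed off a click it resists with up to 6 or 7 N (most at 5 mm); about half-way it lets go and jumps into the next. Starts in any click but home.
- stop_lever (a point): On the stop's upright orange thumb lever, 130 mm above the bench, 20 mm left of the stop's face. The lever is 24 mm wide (x of saw_board), 8 mm thick (side faces 4 mm either side of this point along y), from 27 mm below this point to a rounded top 17 mm above it. Below it is the stop's black saddle, 40 mm long, top 103 mm above the bench. Pushed sideways along y.
- stop_face (a point): On the stop's working face, which looks right, to the slot (-y of saw_board): an 8 mm thick aluminium plate standing before the fence, from the fence face out to 37 mm in front of it, 24 to 88 mm above the bench. The point is 20 mm in front of the fence face, 43 mm above the bench. Axes as saw_board.
- block_center (a point): Centre of the big pine block, 60 x 150 x 46 mm, 0.15 to 0.31 kg, lying loose on the base right of the saw slot, 5 to 14 mm in front of the fence and roughly along it (within 2 degrees). Its own y is its length, x across it, z up; axes roughly as saw_board. Its top is 64 mm above the bench. It slides at 1 to 3 N.
- block_end (a point): Middle of the block's left end face, the one that goes against the stop: 75 mm along the block's y from its centre.
- pencil: Green pencil, 136 mm long, 7 mm thick, lying on the left front of the base. Origin at its underside, middle. Not to be disturbed.
- try_square: Try square, 110 x 169 x 16 mm, lying on the bench behind the fence. Origin at its underside, middle. Not to be disturbed.
- pine_offcut: Small pine offcut, 35 x 91 x 36 mm, lying on the bench left of the board. Origin at its underside, middle. Not to be disturbed.

How it is judged:
By the outcome, as a careful person would: the job done as asked, in the order asked, and still so for the second after the job is handed in, with the robot touching nothing.
It also fails if it takes over 54 s, if anything falls off the work surface, if the arm or the gripper's body presses on something with over 40 N, if the wrist force passes 120 N, or if a joint passes its speed limit or range.

## Working session

There is one attempt and no reset: what is moved stays moved. The work goes in short steps, Python scripts to look and compute and a shell command to move; the robot and the scene stay as the last step left them, time stands still between calls to the robot, and variables do not carry over. Pictures are saved under pics/ and viewed, and the job is handed in when it is done.

```bash
mkdir -p pics
cat > h.py <<'E'
import numpy as np, cv2
from scipy.spatial.transform import Rotation as R
from bench import *
def pose(c):
    if 'xyz' in c: return np.array(c['xyz']), R.from_quat(c['orientation']).as_matrix()
    s=c['_s']; T=np.eye(4);T[:3,:3]=R.from_quat(s['tcp_rot']).as_matrix();T[:3,3]=s['ee_pos'];T=T@np.array(c['T_tool_cam']);return T[:3,3],T[:3,:3]
def cam(n):
    s=sense();c=camera(n);c['_s']=s;return c
def ray(c,u,v):
    p,M=pose(c);d=M@np.array([(u-c['cx'])/c['fx'],(v-c['cy'])/c['fy'],1]);return p,d
def atz(c,u,v,z):
    p,d=ray(c,u,v);return p+d*(z-p[2])/d[2]
def proj(c,P):
    p,M=pose(c);q=(np.array(P)-p)@M;return c['fx']*q[0]/q[2]+c['cx'],c['fy']*q[1]/q[2]+c['cy']
def save(c,n): cv2.imwrite('pics/'+n,c['img'][:,:,::-1])
E
python3 - <<'E'
from h import *
s=sense();print(s)
for n in ['side','top','wrist']:
    c=cam(n);save(c,n+'0.png');print(n,pose(c)[0],pose(c)[1].tolist(),c['fx'])
    for q in ['fence_slot','stop_lever','stop_face','block_center','block_end','saw_board','pencil','pine_offcut','try_square']:
        t=tip_of(c,q)
        print(q,[(np.round(x['point'],1).tolist(),round(x['score'],2)) for x in t[:2]])
E
```

```text
{'time_s': 0.0, 'q': array([ 1.12396156e+00,  4.23826418e-01,  1.63075994e+00, -2.21357790e-05,
        1.08855805e+00, -1.90379886e-02]), 'joint_vel': array([-1.20617657e-03, -2.16917317e-04, -1.01048116e-03,  4.21576848e-04,
        8.78404849e-05,  3.35468626e-04]), 'effort': array([-2.17371398e-04, -5.57385135e+01, -2.81750286e+01,  1.90136448e-04,
        7.10122520e-03,  2.16923405e-05]), 'ee_pos': array([0.25906172, 0.56818765, 0.25252718]), 'tcp_rot': array([ 8.41087668e-01,  5.40898265e-01, -6.55308088e-04,  4.15510496e-04]), 'ft_force': array([-0.06311246,  0.02703902, -0.07294238]), 'moment': array([-0.01929572, -0.01239739, -0.01075163]), 'width': 0.08548255928302888}
side [ 0.12821081 -0.49160355  0.60703369] [[0.8774857138366527, -0.22615720425918676, 0.42293231252086755], [-0.47932603155188525, -0.4434935151538899, 0.7573374792608432], [0.016290410961710966, -0.8672752855801411, -0.4975622589511626]] 495.10296931232836
fence_slot [([279.0, 350.9], 0.83)]
stop_lever [([200.4, 329.3], 0.59)]
stop_face [([247.3, 316.0], 0.95)]
block_center [([304.3, 362.2], 0.8), ([231.3,
[... 560 characters left out ...]
7.6, 337.0], 0.83)]
block_center [([220.1, 416.1], 0.56)]
block_end [([222.7, 385.2], 0.59)]
saw_board [([233.1, 379.3], 0.64), ([168.6, 372.6], 0.17)]
pencil []
pine_offcut [([235.9, 273.3], 0.63)]
try_square [([171.3, 372.9], 0.93)]
wrist [0.19201336 0.60018955 0.37381223] [[0.4137332686408043, 0.8702024881387366, 0.2675302077466155], [0.910398129318295, -0.3955207636827968, -0.12140251904110291], [0.00016897794028060788, 0.29378726169275665, -0.9558708157034225]] 326.16985550655045
fence_slot []
stop_lever []
stop_face []
block_center []
block_end [([357.4, 259.5], 0.27)]
saw_board []
pencil [([391.0, 133.8], 0.55), ([359.0, 261.3], 0.5)]
pine_offcut [([358.5, 256.6], 0.73)]
try_square []
```

View pics/side0.png

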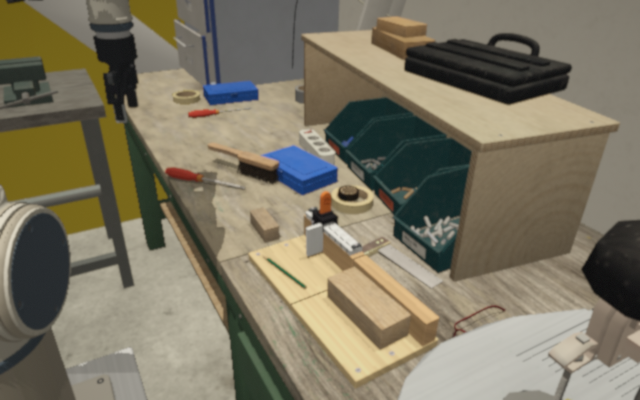

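View pics/top0.png

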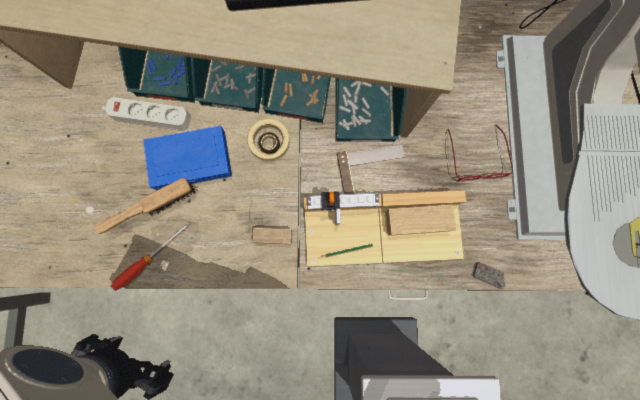

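```bash
cat > tri.py <<'E'
from h import *
from scipy.optimize import least_squares
def tri(obs):
    A=[];b=[]
    M=np.zeros((3,3));v=np.zeros(3)
    for c,u,w in obs:
        p,d=ray(c,u,w);d/=np.linalg.norm(d);P=np.eye(3)-np.outer(d,d);M+=P;v+=P@p
    return np.linalg.solve(M,v)
def boardfit(obs):
    # obs: list (cam,u,v,kind, P_board or None)
    pass
E
python3 - <<'E'
from tri import *
a=cam('side');b=cam('top')
D={}
for q in ['fence_slot','stop_lever','stop_face','block_center','block_end','saw_board','pine_offcut','try_square']:
    x=tip_of(a,q);y=tip_of(b,q)
    if x and y:
        (r1,c1),(r2,c2)=x[0]['point'],y[0]['point']
        D[q]=tri([(a,c1,r1),(b,c2,r2)]);print(q,D[q].round(4), [np.round(np.subtract(proj(c,D[q]),o),1).tolist() for c,o in((a,(c1,r1)),(b,(c2,r2)))])
for c,n in((a,'side'),(b,'top')):
    i=c['img'][130:330,220:520] if n=='side' else c['img'][140:300,240:480]
    cv2.imwrite('pics/'+n+'crop.png',cv2.resize(i[:,:,::-1],None,fx=2.6 if n=='side' else 3.3,fy=2.6 if n=='side' else 3.3,interpolation=cv2.INTER_CUBIC))
E
```

```text
fence_slot [0.5454 0.1216 0.0175] [[-1.4, 0.2], [0.5, -1.0]]
stop_face [0.5188 0.2161 0.0438] [[0.6, -0.1], [-0.2, 0.5]]
block_center [0.5134 0.0275 0.037 ] [[-0.5, 0.1], [0.2, -0.3]]
block_end [0.5073 0.1055 0.0355] [[-0.9, 0.1], [0.3, -0.6]]
pine_offcut [0.4794 0.3746 0.0051] [[2.1, -0.2], [-0.7, 1.8]]
try_square [6.423e-01 1.270e-01 2.000e-04] [[-0.9, 0.2], [0.4, -0.7]]
```

The side view shows the block at (368,305), the stop face at (316,240), the orange lever at (326,202) and the pencil at (285,272). The top view shows the lever at (331,199), the slot at col 380 and the block at (420,220).

View pics/sidecrop.png

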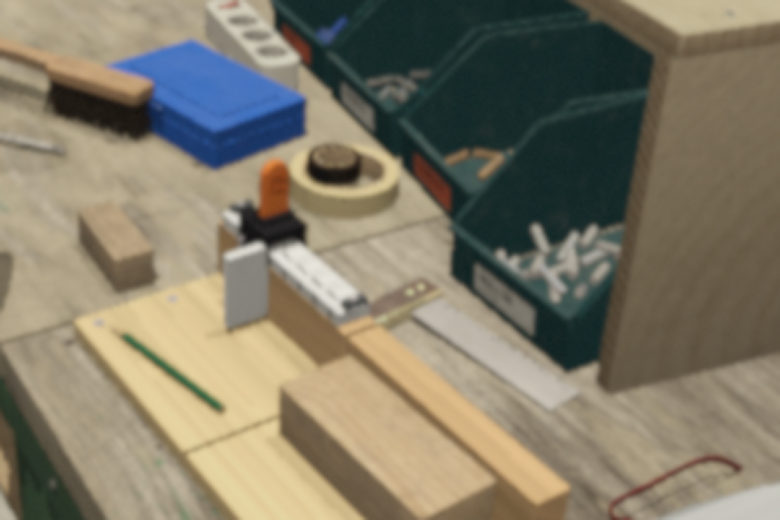

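View pics/topcrop.png

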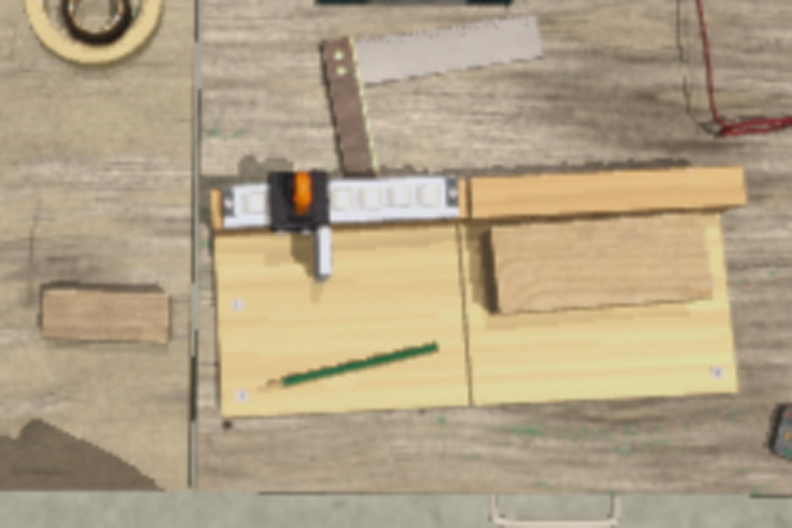

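```bash
cat > fit.py <<'E'
from tri import *
a=cam('side');b=cam('top')
O=[(b,307.3,266.1,(-80,180,18)),(b,463.3,258.5,(-80,-195,18)),(b,382.4,262.4,(-80,0,18)),(b,465.5,201.8,(50,-195,68)),(b,465.5,190.9,(78,-195,68)),
(a,250,253.8,(-80,180,18)),(a,291.9,304.2,(-80,0,18)),(a,438.1,319.2,(78,-195,68)),(a,425.8,328.8,(50,-195,68))]
def b2w(p,P):
    P=np.atleast_2d(P)/1000.;c,s=np.cos(p[2]),np.sin(p[2])
    return np.c_[p[0]+c*P[:,0]-s*P[:,1],p[1]+s*P[:,0]+c*P[:,1],P[:,2]]
def w2b(p,W):
    W=np.atleast_2d(W);c,s=np.cos(p[2]),np.sin(p[2]);d=W[:,:2]-p[:2]
    return np.c_[c*d[:,0]+s*d[:,1],-s*d[:,0]+c*d[:,1],W[:,2]]*1000
f=lambda p:np.concatenate([np.subtract(proj(c,b2w(p,P)[0]),(u,v)) for c,u,v,P in O])
r=least_squares(f,[.5,.12,0],loss='soft_l1')
if __name__=='__main__':
    print(r.x,np.degrees(r.x[2]));print(f(r.x).reshape(-1,2).round(1))
    p=r.x
    for q in ['fence_slot','stop_lever','stop_face','block_center','block_end','try_square','pine_offcut']:
        X=tip_of(a,q);Y=tip_of(b,q)
        z={'fence_slot':.018,'stop_lever':.13,'stop_face':.043,'block_center':.041,'block_end':.041,'try_square':0,'pine_offcut':0}[q]
        print(q,[w2b(p,atz(c,x[0]['point'][1],x[0]['point'][0],z)).round(1).tolist() if x else None for c,x in((a,X),(b,Y))])
    for q in ['block_center']:
      for c in (a,b):
        m=cut_out(c,q)[0]; print(m['score'],m['extent'])
        cn=max(cv2.findContours(m['mask'].astype(np.uint8),cv2.RETR_EXTERNAL,cv2.CHAIN_APPROX_NONE)[0],key=len)
        ap=cv2.approxPolyDP(cn,3,True)[:,0]
        print([(k.tolist(),w2b(p,atz(c,k[0]+.5,k[1]+.5,.064)).round(0)[0,:2].tolist()) for k in ap])
    # overlay
    for c,n in((a,'side'),(b,'top')):
        im=c['img'][:,:,::-1].copy();im=cv2.resize(im,None,fx=3,fy=3,interpolation=cv2.INTER_CUBIC)
        def line(P,Q,col):
            A,B=proj(c,b2w(p,P)[0]),proj(c,b2w(p,Q)[0]);cv2.line(im,*[tuple(int(round(3*k+1)) for k in t) for t in (A,B)],col,1)
        for q in [[(-80,180,18),(-80,-195,18),(85,-195,18)],[(50,180,68),(50,-195,68),(78,-195,68),(78,180,68)],[(50,180,18),(50,-195,18)],[(-80,0,18),(50,0,18)]]:
            for A,B in zip(q,q[1:]): line(A,B,(0,0,255))
        im=im[480:1080,690:1400] if n=='side' else im[480:860,850:1450]
        cv2.imwrite('pics/ov_'+n+'.png',im)
E
python3 fit.py
```

```text
[0.49418039 0.11333553 0.04192171] 2.4019368072615834
[[-0.3 -1.2]
 [ 0.9  0.6]
 [ 0.3 -0.3]
 [ 1.6  0.4]
 [ 0.4 -0.7]
 [-1.6 -1.5]
 [-1.2  0.2]
 [ 1.  -0.3]
 [-0.3 -3.5]]
fence_slot [[[50.1, -2.5, 18.0]], [[49.3, 0.5, 18.0]]]
stop_lever [[[59.5, 111.0, 130.0]], [[63.1, 125.0, 130.0]]]
stop_face [[[32.4, 107.9, 43.0]], [[29.2, 108.6, 43.0]]]
block_center [[[150.0, 249.7, 41.0]], [[15.9, -86.3, 41.0]]]
block_end [[[10.1, -17.9, 41.0]], [[11.7, -9.2, 41.0]]]
try_square [[[145.9, 4.8, 0.0]], [[159.2, 13.5, 0.0]]]
pine_offcut [[[-4.9, 272.9, 0.0]], [[-4.0, 255.8, 0.0]]]
0.65 [369.6, 308.1, 87.9, 80.4]
[([327, 279], [-19.0, -22.0]), ([327, 297], [-44.0, -61.0]), ([378, 348], [-39.0, -194.0]), ([406, 334], [15.0, -192.0]), ([409, 313], [49.0, -159.0]), ([357, 270], [41.0, -27.0]), ([342, 271], [16.0, -16.0])]
0.74 [418.4, 218.7, 69.5, 33.2]
[([452, 205], [44.0, -162.0]), ([387, 209], [40.0, -10.0]), ([387, 232], [-13.0, -7.0]), ([390, 235], [-20.0, -13.0]), ([453, 230], [-14.0, -159.0])]
```

View overlays.

View pics/ov_top.png

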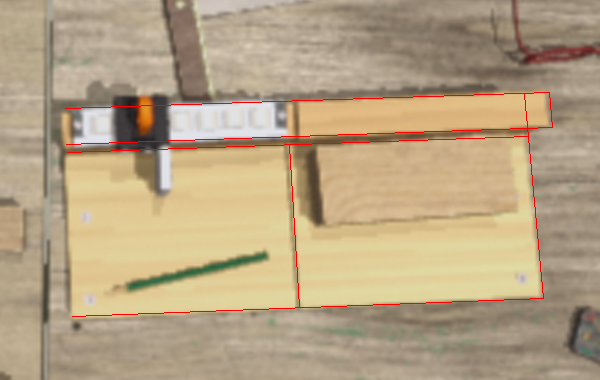

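View pics/ov_side.png

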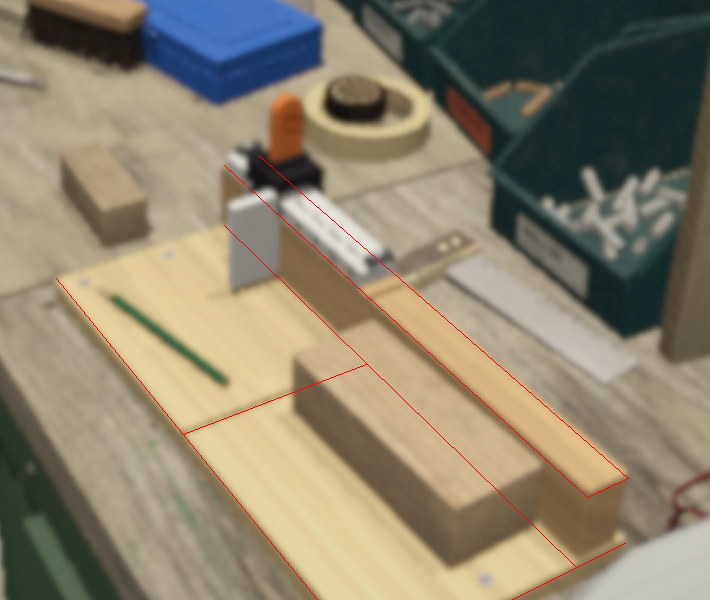

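```bash
cat > mv.py <<'E'
from h import *
import sys
P=np.array([0.4942,0.1133,0.0419])
def st(tgt=None,yaw=None):
    s=sense();p=np.array(s['ee_pos']);M=R.from_quat(s['tcp_rot']).as_matrix()
    c,sn=np.cos(P[2]),np.sin(P[2]);d=p[:2]-P[:2]
    bx,by=(c*d[0]+sn*d[1])*1e3,(-sn*d[0]+c*d[1])*1e3
    F=np.array(s['ft_force']);fb=[c*F[0]+sn*F[1],-sn*F[0]+c*F[1],F[2]]
    print('t %.2f board mm x%.1f y%.1f z%.1f  toolx heading rel board %.2f deg tilt %.2f  F(board) %s w %.1f q6 %.2f'%(s['time_s'],bx,by,p[2]*1e3,np.degrees(np.arctan2(M[1,0],M[0,0])-P[2]),np.degrees(np.arccos(-M[2,2])),np.round(fb,1),s['width']*1e3,s['q'][5]))
    if tgt is not None: # board mm
        t=np.array(tgt)/1e3;w=np.array([P[0]+c*t[0]-sn*t[1],P[1]+sn*t[0]+c*t[1],t[2]])
        print('tool shift',(M.T@(w-p)).round(4))
    return s
if __name__=='__main__': st(eval(sys.argv[1]) if len(sys.argv)>1 else None)
E
python3 -m jog '[{"rz":-0.118,"jaw":0.5},{"rz":-0.118,"jaw":0.5},{"rz":-0.118,"jaw":0.5},{"rz":-0.116,"jaw":0.5},{"jaw":0.5}]'
python3 mv.py '(64,120,200)'
python3 - <<'E'
from fit import *
p=r.x
for q in (60,80,100):
    print(q,'saddle top edges cols',[np.round(proj(b,b2w(p,(64,y,103))[0]),1).tolist() for y in (20+q,60+q)],'plate face',np.round(proj(b,b2w(p,(13,20+q,88))[0]),1),'lever',np.round(proj(b,b2w(p,(64,40+q,130))[0]),1),'side lever',np.round(proj(a,b2w(p,(64,40+q,130))[0]),1))
E
```

```text
t 3.30 board mm x-215.6 y464.8 z253.3  toolx heading rel board 63.09 deg tilt 0.00  F(board) [0.1 0.4 0.5] w 85.6 q6 -0.02
tool shift [-0.1809  0.4054  0.0533]
60 saddle top edges cols [[349.6, 197.9], [331.6, 198.5]] plate face [350.1 221.5] lever [341.5 196.3] side lever [331.3 204.2]
80 saddle top edges cols [[340.6, 198.2], [322.5, 198.8]] plate face [341.1 221.8] lever [332.2 196.6] side lever [325.8 199.7]
100 saddle top edges cols [[331.6, 198.5], [313.5, 199.2]] plate face [332.2 222.1] lever [322.9 196.9] side lever [320.5 195.4]$[0]: bad value
```

```bash
python3 -m jog '[{"x":0,"y":0,"z":0,"rx":0,"ry":0,"rz":-0.118,"jaw":0.5},{"x":0,"y":0,"z":0,"rx":0,"ry":0,"rz":-0.118,"jaw":0.5},{"x":0,"y":0,"z":0,"rx":0,"ry":0,"rz":-0.118,"jaw":0.5},{"x":0,"y":0,"z":0,"rx":0,"ry":0,"rz":-0.116,"jaw":0.5}]'
python3 mv.py '(64,120,200)'
```

```text
time_s: 3.73
ee_pos: [0.2593, 0.5687, 0.2533]
tcp_rot: [0.69, 0.724, -0.0, 0.0]
ft_force: [0.2, 0.8, -0.4]
width: 0.0431
t 3.73 board mm x-215.7 y464.8 z253.3  toolx heading rel board 90.35 deg tilt 0.00  F(board) [ 0.2  0.8 -0.4] w 43.1 q6 -0.49
tool shift [-0.3465  0.2775  0.0533]
```

```bash
python3 -m jog '[{"x":-0.0289,"y":0.0231,"z":0.003,"rx":0,"ry":0,"rz":0,"jaw":0.5},{"x":-0.0289,"y":0.0231,"z":0.003,"rx":0,"ry":0,"rz":0,"jaw":0.5},{"x":-0.0289,"y":0.0231,"z":0.003,"rx":0,"ry":0,"rz":0,"jaw":0.5},{"x":-0.0289,"y":0.0231,"z":0.003,"rx":0,"ry":0,"rz":0,"jaw":0.5},{"x":-0.0289,"y":0.0231,"z":0.003,"rx":0,"ry":0,"rz":0,"jaw":0.5},{"x":-0.0289,"y":0.0231,"z":0.003,"rx":0,"ry":0,"rz":0,"jaw":0.5},{"x":-0.0289,"y":0.0231,"z":0.003,"rx":0,"ry":0,"rz":0,"jaw":0.5},{"x":-0.0289,"y":0.0231,"z":0.003,"rx":0,"ry":0,"rz":0,"jaw":0.5},{"x":-0.0289,"y":0.0231,"z":0.003,"rx":0,"ry":0,"rz":0,"jaw":0.5},{"x":-0.0289,"y":0.0231,"z":0.003,"rx":0,"ry":0,"rz":0,"jaw":0.5},{"x":-0.0289,"y":0.0231,"z":0.003,"rx":0,"ry":0,"rz":0,"jaw":0.5},{"x":-0.0289,"y":0.0231,"z":0.003,"rx":0,"ry":0,"rz":0,"jaw":0.5}]'
python3 - <<'E'
from mv import *
st((64,121,140))
c=cam('wrist');save(c,'w1.png')
for q in ('stop_lever','fence_slot','block_end','block_center'):
    t=tip_of(c,q)
    for x in t[:1]:
        z={'stop_lever':.13,'fence_slot':.018}.get(q,.041)
        w=atz(c,x['point'][1],x['point'][0],z);d=w[:2]-P[:2];cc,s=np.cos(P[2]),np.sin(P[2])
        print(q,x['score'],x['point'],w.round(4),((cc*d[0]+s*d[1])*1e3).round(1),((-s*d[0]+cc*d[1])*1e3).round(1))
c=cam('side');save(c,'s1.png')
E
```

```text
time_s: 4.73
ee_pos: [0.5519, 0.2323, 0.2173]
tcp_rot: [0.692, 0.722, 0.0, 0.0]
ft_force: [0.3, 0.5, 0.5]
width: 0.0425
t 4.73 board mm x62.6 y116.5 z217.3  toolx heading rel board 90.01 deg tilt 0.02  F(board) [0.3 0.5 0.5] w 42.5 q6 -1.23
tool shift [0.0045 0.0013 0.0773]
stop_lever 0.98 [215.7, 324.5] [0.5551 0.2367 0.13  ] 66.0 120.7
fence_slot 0.66 [159.5, 203.9] [0.5426 0.1181 0.018 ] 48.6 2.8
block_end 0.82 [127.9, 174.5] [0.5104 0.1016 0.041 ] 15.7 -12.4
block_center 0.83 [131.7, 93.7] [0.5169 0.0289 0.041 ] 19.2 -85.3
```

View pics/w1.png

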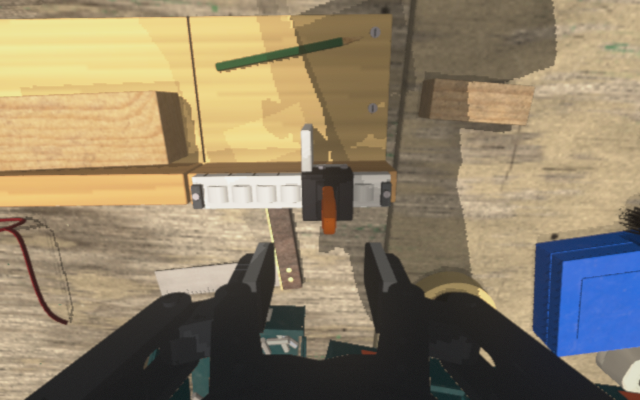

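View pics/s1.png

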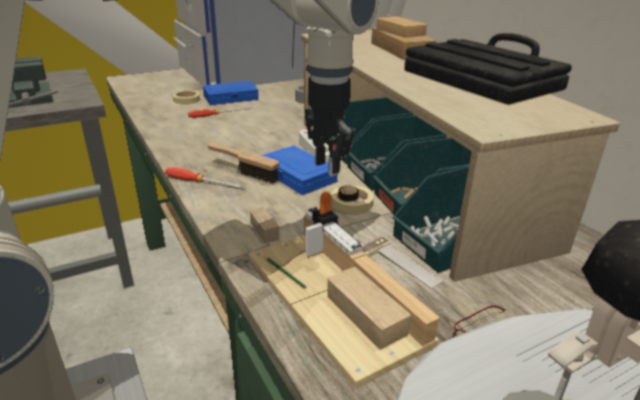

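The wrist view shows the lever at (328,205), midway between the fingers, and it measures y≈120.7 mm, so the stop starts in the 0.080 click. I'll go down and straddle it.

```bash
python3 -m jog '[{"x":0.004,"y":0.002,"z":0.02,"rx":0,"ry":0,"rz":0,"jaw":0.5},{"x":0,"y":0,"z":0.02,"rx":0,"ry":0,"rz":0,"jaw":0.5},{"x":0,"y":0,"z":0.02,"rx":0,"ry":0,"rz":0,"jaw":0.5},{"x":0,"y":0,"z":0.017,"rx":0,"ry":0,"rz":0,"jaw":0.5},{"x":0,"y":0,"z":0,"rx":0,"ry":0,"rz":0,"jaw":0.5}]'
python3 mv.py
python3 -m jog '[{"x":-0.005,"y":0,"z":0,"rx":0,"ry":0,"rz":0,"jaw":0.5},{"x":-0.005,"y":0,"z":0,"rx":0,"ry":0,"rz":0,"jaw":0.5},{"x":-0.003,"y":0,"z":0,"rx":0,"ry":0,"rz":0,"jaw":0.5}]'; python3 mv.py
python3 -m jog '[{"x":-0.003,"y":0,"z":0,"rx":0,"ry":0,"rz":0,"jaw":0.5}]'; python3 mv.py
python3 -m jog '[{"x":-0.003,"y":0,"z":0,"rx":0,"ry":0,"rz":0,"jaw":0.5}]'; python3 mv.py
python3 -m jog '[{"x":-0.003,"y":0,"z":0,"rx":0,"ry":0,"rz":0,"jaw":0.5}]'; python3 mv.py
```

```text
time_s: 5.45
ee_pos: [0.5497, 0.2385, 0.1373]
tcp_rot: [0.691, 0.723, -0.003, -0.001]
ft_force: [-0.7, -0.9, -1.5]
width: 0.0424
t 5.45 board mm x60.7 y122.8 z137.3  toolx heading rel board 90.15 deg tilt 0.33  F(board) [-0.7 -0.9 -1.5] w 42.4 q6 -1.23
time_s: 5.7
ee_pos: [0.5537, 0.225, 0.1417]
tcp_rot: [0.692, 0.722, 0.001, 0.0]
ft_force: [-0.1, -1.2, 0.6]
width: 0.0427
t 5.70 board mm x64.2 y109.1 z141.7  toolx heading rel board 90.05 deg tilt 0.11  F(board) [-0.1 -1.2  0.6] w 42.7 q6 -1.25
time_s: 5.78
ee_pos: [0.554, 0.2219, 0.1417]
tcp_rot: [0.692, 0.722, 0.001, 0.0]
ft_force: [0.6, -0.3, 0.6]
width: 0.0428
t 5.78 board mm x64.3 y106.0 z141.7  toolx heading rel board 90.02 deg tilt 0.12  F(board) [ 0.6 -0.3  0.6] w 42.8 q6 -1.25
time_s: 5.87
ee_pos: [0.5542, 0.2192, 0.1416]
tcp_rot: [0.692, 0.722, 0.001, 0.0]
ft_force: [-1.3, 5.1, 2.8]
width: 0.0427
t 5.87 board mm x64.3 y103.3 z141.6  toolx heading rel board 89.99 deg tilt 0.14  F(board) [-1.1  5.2  2.8] w 42.7 q6 -1.26
time_s: 5.95
ee_pos: [0.5543, 0.2166, 0.1415]
tcp_rot: [0.692, 0.722, 0.001, -0.0]
ft_force: [-1.9, 7.2, 2.9]
width: 0.043
t 5.95 board mm x64.4 y100.7 z141.5  toolx heading rel board 89.98 deg tilt 0.17  F(board) [-1.6  7.3  2.9] w 43.0 q6 -1.26
```

```bash
python3 -m jog '[{"x":-0.004,"y":0,"z":0,"rx":0,"ry":0,"rz":0,"jaw":0.5},{"x":-0.004,"y":0,"z":0,"rx":0,"ry":0,"rz":0,"jaw":0.5}]'; python3 mv.py
python3 -m jog '[{"x":-0.004,"y":0,"z":0,"rx":0,"ry":0,"rz":0,"jaw":0.5},{"x":-0.004,"y":0,"z":0,"rx":0,"ry":0,"rz":0,"jaw":0.5}]'; python3 mv.py
python3 -m jog '[{"x":-0.004,"y":0,"z":0,"rx":0,"ry":0,"rz":0,"jaw":0.5},{"x":-0.004,"y":0,"z":0,"rx":0,"ry":0,"rz":0,"jaw":0.5}]'; python3 mv.py
python3 -m jog '[{"x":-0.004,"y":0,"z":0,"rx":0,"ry":0,"rz":0,"jaw":0.5},{"x":-0.004,"y":0,"z":0,"rx":0,"ry":0,"rz":0,"jaw":0.5}]'; python3 mv.py
python3 -m jog '[{"x":-0.004,"y":0,"z":0,"rx":0,"ry":0,"rz":0,"jaw":0.5},{"x":-0.004,"y":0,"z":0,"rx":0,"ry":0,"rz":0,"jaw":0.5}]'; python3 mv.py
python3 -m jog '[{"x":-0.004,"y":0,"z":0,"rx":0,"ry":0,"rz":0,"jaw":0.5},{"x":-0.004,"y":0,"z":0,"rx":0,"ry":0,"rz":0,"jaw":0.5}]'; python3 mv.py
python3 -m jog '[{"x":-0.004,"y":0,"z":0,"rx":0,"ry":0,"rz":0,"jaw":0.5},{"x":-0.004,"y":0,"z":0,"rx":0,"ry":0,"rz":0,"jaw":0.5}]'; python3 mv.py
```

```text
time_s: 6.12
ee_pos: [0.5545, 0.2082, 0.1413]
tcp_rot: [0.692, 0.722, 0.001, 0.0]
ft_force: [-0.4, 0.4, 0.4]
width: 0.0424
t 6.12 board mm x64.2 y92.3 z141.3  toolx heading rel board 90.02 deg tilt 0.12  F(board) [-0.4  0.4  0.4] w 42.4 q6 -1.27
time_s: 6.28
ee_pos: [0.5543, 0.1995, 0.1404]
tcp_rot: [0.692, 0.722, 0.0, -0.0]
ft_force: [-1.1, 23.4, 3.6]
width: 0.043
t 6.28 board mm x63.6 y83.6 z140.4  toolx heading rel board 90.00 deg tilt 0.01  F(board) [-0.1 23.4  3.6] w 43.0 q6 -1.29
time_s: 6.45
ee_pos: [0.5546, 0.1923, 0.1404]
tcp_rot: [0.692, 0.722, 0.001, -0.0]
ft_force: [-0.9, 4.6, 0.8]
width: 0.0425
t 6.45 board mm x63.7 y76.4 z140.4  toolx heading rel board 89.98 deg tilt 0.08  F(board) [-0.7  4.6  0.8] w 42.5 q6 -1.30
time_s: 6.62
ee_pos: [0.5548, 0.1833, 0.1402]
tcp_rot: [0.692, 0.722, -0.0, 0.0]
ft_force: [-0.4, -0.1, 0.4]
width: 0.0429
t 6.62 board mm x63.5 y67.4 z140.2  toolx heading rel board 90.02 deg tilt 0.03  F(board) [-0.4 -0.1  0.4] w 42.9 q6 -1.31
time_s: 6.78
ee_pos: [0.5552, 0.1762, 0.1402]
tcp_rot: [0.692, 0.722, 0.0, -0.001]
ft_force: [-0.5, 7.8, -1.2]
width: 0.0425
t 6.78 board mm x63.6 y60.2 z140.2  toolx heading rel board 89.97 deg tilt 0.07  F(board) [-0.1  7.8 -1.2] w 42.5 q6 -1.33
time_s: 6.95
ee_pos: [0.5556, 0.1677, 0.1402]
tcp_rot: [0.692, 0.722, -0.0, -0.0]
ft_force: [0.3, 0.3, 0.2]
width: 0.0424
t 6.95 board mm x63.6 y51.8 z140.2  toolx heading rel board 90.03 deg tilt 0.01  F(board) [0.3 0.3 0.2] w 42.4 q6 -1.34
time_s: 7.12
ee_pos: [0.5559, 0.1596, 0.1403]
tcp_rot: [0.692, 0.722, 0.0, -0.0]
ft_force: [-2.0, 20.7, -1.7]
width: 0.0426
t 7.12 board mm x63.6 y43.7 z140.3  toolx heading rel board 90.00 deg tilt 0.02  F(board) [-1.1 20.8 -1.7] w 42.6 q6 -1.35
```

```bash
python3 -m jog '[{"x":-0.003,"y":0,"z":0,"rx":0,"ry":0,"rz":0,"jaw":0.5},{"x":-0.003,"y":0,"z":0,"rx":0,"ry":0,"rz":0,"jaw":0.5}]'; python3 mv.py
python3 -m jog '[{"x":-0.003,"y":0,"z":0,"rx":0,"ry":0,"rz":0,"jaw":0.5},{"x":-0.003,"y":0,"z":0,"rx":0,"ry":0,"rz":0,"jaw":0.5}]'; python3 mv.py
python3 -m jog '[{"x":-0.003,"y":0,"z":0,"rx":0,"ry":0,"rz":0,"jaw":0.5},{"x":-0.001,"y":0,"z":0,"rx":0,"ry":0,"rz":0,"jaw":0.5}]'; python3 mv.py
python3 -m jog '[{"x":-0.0015,"y":0,"z":0,"rx":0,"ry":0,"rz":0,"jaw":0.5}]'; python3 mv.py
python3 -m jog '[{"x":-0.001,"y":0,"z":0,"rx":0,"ry":0,"rz":0,"jaw":0.5}]'; python3 mv.py
```

```text
time_s: 7.28
ee_pos: [0.5562, 0.1544, 0.1403]
tcp_rot: [0.692, 0.722, 0.001, -0.0]
ft_force: [-1.1, 7.3, -1.0]
width: 0.0425
t 7.28 board mm x63.7 y38.4 z140.3  toolx heading rel board 89.98 deg tilt 0.08  F(board) [-0.7  7.4 -1. ] w 42.5 q6 -1.36
time_s: 7.45
ee_pos: [0.5565, 0.1476, 0.1403]
tcp_rot: [0.692, 0.722, -0.0, 0.0]
ft_force: [-0.1, -0.1, -0.3]
width: 0.0431
t 7.45 board mm x63.6 y31.7 z140.3  toolx heading rel board 90.03 deg tilt 0.02  F(board) [-0.1 -0.1 -0.3] w 43.1 q6 -1.37
time_s: 7.62
ee_pos: [0.5566, 0.1432, 0.1403]
tcp_rot: [0.692, 0.722, -0.0, 0.0]
ft_force: [0.3, 0.2, -0.6]
width: 0.0426
t 7.62 board mm x63.6 y27.3 z140.3  toolx heading rel board 90.00 deg tilt 0.03  F(board) [ 0.3  0.2 -0.6] w 42.6 q6 -1.38
time_s: 7.7
ee_pos: [0.5567, 0.1421, 0.1403]
tcp_rot: [0.692, 0.722, -0.0, 0.0]
ft_force: [-0.7, -0.0, -0.9]
width: 0.0426
t 7.70 board mm x63.7 y26.1 z140.3  toolx heading rel board 90.00 deg tilt 0.01  F(board) [-0.7  0.  -0.9] w 42.6 q6 -1.38
time_s: 7.78
ee_pos: [0.5568, 0.1412, 0.1403]
tcp_rot: [0.692, 0.722, -0.0, 0.0]
ft_force: [-0.8, 0.5, 0.5]
width: 0.0425
t 7.78 board mm x63.7 y25.2 z140.3  toolx heading rel board 90.00 deg tilt 0.01  F(board) [-0.8  0.5  0.5] w 42.5 q6 -1.38
```

```bash
python3 -m jog '[{"x":-0.001,"y":0,"z":0,"rx":0,"ry":0,"rz":0,"jaw":0.5}]'|sed -n 4p; python3 mv.py
python3 -m jog '[{"x":-0.0005,"y":0,"z":0,"rx":0,"ry":0,"rz":0,"jaw":0.5}]'|sed -n 4p; python3 mv.py
python3 -m jog '[{"x":-0.0005,"y":0,"z":0,"rx":0,"ry":0,"rz":0,"jaw":0.5}]'|sed -n 4p; python3 mv.py
```

```text
ft_force: [0.4, 6.1, 0.3]
t 7.87 board mm x63.7 y24.7 z140.3  toolx heading rel board 90.00 deg tilt 0.02  F(board) [0.7 6.  0.3] w 42.9 q6 -1.39
ft_force: [-0.7, 6.3, -1.2]
t 7.95 board mm x63.7 y24.7 z140.3  toolx heading rel board 90.00 deg tilt 0.07  F(board) [-0.5  6.3 -1.2] w 42.5 q6 -1.39
ft_force: [-0.9, 8.8, -1.3]
t 8.03 board mm x63.7 y24.6 z140.3  toolx heading rel board 90.00 deg tilt 0.09  F(board) [-0.5  8.8 -1.3] w 42.8 q6 -1.39
```

Home: the force rises against a hard end at TCP y 24.7, which is 80 mm of travel. Now pushing back out with the right finger; I expect contact near 59.4 and releases near 70, 90 and 110.

```bash
python3 -m jog '[{"x":0.008,"y":0,"z":0,"rx":0,"ry":0,"rz":0,"jaw":0.5},{"x":0.012,"y":0,"z":0,"rx":0,"ry":0,"rz":0,"jaw":0.5},{"x":0.009,"y":0,"z":0,"rx":0,"ry":0,"rz":0,"jaw":0.5},{"x":0.003,"y":0,"z":0,"rx":0,"ry":0,"rz":0,"jaw":0.5}]'|sed -n 4p; python3 mv.py
python3 -m jog '[{"x":0.003,"y":0,"z":0,"rx":0,"ry":0,"rz":0,"jaw":0.5}]'|sed -n 4p; python3 mv.py
python3 -m jog '[{"x":0.003,"y":0,"z":0,"rx":0,"ry":0,"rz":0,"jaw":0.5}]'|sed -n 4p; python3 mv.py
python3 -m jog '[{"x":0.003,"y":0,"z":0,"rx":0,"ry":0,"rz":0,"jaw":0.5}]'|sed -n 4p; python3 mv.py
python3 -m jog '[{"x":0.003,"y":0,"z":0,"rx":0,"ry":0,"rz":0,"jaw":0.5}]'|sed -n 4p; python3 mv.py
python3 -m jog '[{"x":0.003,"y":0,"z":0,"rx":0,"ry":0,"rz":0,"jaw":0.5}]'|sed -n 4p; python3 mv.py
```

```text
ft_force: [1.3, -0.1, 0.1]
t 8.37 board mm x63.8 y57.3 z140.4  toolx heading rel board 90.09 deg tilt 0.03  F(board) [ 1.3 -0.2  0.1] w 42.7 q6 -1.33
ft_force: [-0.6, 0.5, -0.6]
t 8.45 board mm x63.6 y59.6 z140.3  toolx heading rel board 90.09 deg tilt 0.01  F(board) [-0.5  0.6 -0.6] w 42.7 q6 -1.33
ft_force: [0.9, -5.1, 0.6]
t 8.53 board mm x63.6 y61.8 z140.3  toolx heading rel board 90.08 deg tilt 0.05  F(board) [ 0.7 -5.1  0.6] w 42.6 q6 -1.32
ft_force: [0.6, -6.7, 1.3]
t 8.62 board mm x63.6 y64.1 z140.2  toolx heading rel board 90.06 deg tilt 0.09  F(board) [ 0.3 -6.7  1.3] w 42.7 q6 -1.32
ft_force: [-0.2, -7.4, 1.0]
t 8.70 board mm x63.5 y66.7 z140.3  toolx heading rel board 90.05 deg tilt 0.11  F(board) [-0.5 -7.4  1. ] w 42.9 q6 -1.31
ft_force: [-0.2, -2.6, -0.2]
t 8.78 board mm x63.5 y69.8 z140.3  toolx heading rel board 90.01 deg tilt 0.08  F(board) [-0.3 -2.6 -0.2] w 42.8 q6 -1.31
```

```bash
python3 -m jog '[{"x":0.003,"y":0,"z":0,"rx":0,"ry":0,"rz":0,"jaw":0.5}]'|sed -n 4p; python3 mv.py
python3 -m jog '[{"x":0.003,"y":0,"z":0,"rx":0,"ry":0,"rz":0,"jaw":0.5},{"x":0.003,"y":0,"z":0,"rx":0,"ry":0,"rz":0,"jaw":0.5}]'|sed -n 4p; python3 mv.py
python3 -m jog '[{"x":0.003,"y":0,"z":0,"rx":0,"ry":0,"rz":0,"jaw":0.5}]'|sed -n 4p; python3 mv.py
python3 -m jog '[{"x":0.003,"y":0,"z":0,"rx":0,"ry":0,"rz":0,"jaw":0.5}]'|sed -n 4p; python3 mv.py
python3 -m jog '[{"x":0.003,"y":0,"z":0,"rx":0,"ry":0,"rz":0,"jaw":0.5}]'|sed -n 4p; python3 mv.py
python3 -m jog '[{"x":0.003,"y":0,"z":0,"rx":0,"ry":0,"rz":0,"jaw":0.5}]'|sed -n 4p; python3 mv.py
python3 -m jog '[{"x":0.003,"y":0,"z":0,"rx":0,"ry":0,"rz":0,"jaw":0.5}]'|sed -n 4p; python3 mv.py
```

```text
ft_force: [0.3, 0.1, -1.0]
t 8.87 board mm x63.6 y73.5 z140.3  toolx heading rel board 89.98 deg tilt 0.01  F(board) [ 0.4  0.1 -1. ] w 43.0 q6 -1.30
ft_force: [1.2, -0.1, 0.6]
t 9.03 board mm x63.7 y80.0 z140.3  toolx heading rel board 90.00 deg tilt 0.02  F(board) [ 1.2 -0.1  0.6] w 42.8 q6 -1.29
ft_force: [0.4, -4.5, 0.4]
t 9.12 board mm x63.6 y82.4 z140.3  toolx heading rel board 90.04 deg tilt 0.05  F(board) [ 0.2 -4.5  0.4] w 43.1 q6 -1.29
ft_force: [0.8, -6.9, 1.6]
t 9.20 board mm x63.6 y85.1 z140.3  toolx heading rel board 90.05 deg tilt 0.08  F(board) [ 0.5 -6.9  1.6] w 42.7 q6 -1.28
ft_force: [-0.1, -5.3, 0.7]
t 9.28 board mm x63.5 y88.0 z140.3  toolx heading rel board 90.05 deg tilt 0.09  F(board) [-0.4 -5.3  0.7] w 42.7 q6 -1.28
ft_force: [0.2, -0.6, 0.1]
t 9.37 board mm x63.5 y91.5 z140.3  toolx heading rel board 90.01 deg tilt 0.03  F(board) [ 0.2 -0.7  0.1] w 42.6 q6 -1.27
ft_force: [-0.1, -0.5, -0.1]
t 9.45 board mm x63.7 y95.1 z140.3  toolx heading rel board 90.00 deg tilt 0.03  F(board) [-0.1 -0.5 -0.1] w 42.5 q6 -1.27
```

Second click. The third should release near 110.

```bash
python3 -m jog '[{"x":0.003,"y":0,"z":0,"rx":0,"ry":0,"rz":0,"jaw":0.5},{"x":0.002,"y":0,"z":0,"rx":0,"ry":0,"rz":0,"jaw":0.5}]'|sed -n 4p; python3 mv.py
python3 -m jog '[{"x":0.003,"y":0,"z":0,"rx":0,"ry":0,"rz":0,"jaw":0.5}]'|sed -n 4p; python3 mv.py
python3 -m jog '[{"x":0.003,"y":0,"z":0,"rx":0,"ry":0,"rz":0,"jaw":0.5}]'|sed -n 4p; python3 mv.py
python3 -m jog '[{"x":0.002,"y":0,"z":0,"rx":0,"ry":0,"rz":0,"jaw":0.5}]'|sed -n 4p; python3 mv.py
python3 -m jog '[{"x":0.002,"y":0,"z":0,"rx":0,"ry":0,"rz":0,"jaw":0.5}]'|sed -n 4p; python3 mv.py
python3 -m jog '[{"x":0.0015,"y":0,"z":0,"rx":0,"ry":0,"rz":0,"jaw":0.5}]'|sed -n 4p; python3 mv.py
```

```text
ft_force: [-0.4, -1.1, -0.2]
t 9.62 board mm x63.6 y100.0 z140.3  toolx heading rel board 90.05 deg tilt 0.02  F(board) [-0.4 -1.1 -0.2] w 42.8 q6 -1.26
ft_force: [0.6, -5.5, 1.3]
t 9.70 board mm x63.6 y102.5 z140.3  toolx heading rel board 90.05 deg tilt 0.05  F(board) [ 0.3 -5.6  1.3] w 42.8 q6 -1.26
ft_force: [2.3, -7.2, 1.5]
t 9.78 board mm x63.6 y105.1 z140.3  toolx heading rel board 90.05 deg tilt 0.08  F(board) [ 2.  -7.3  1.5] w 42.6 q6 -1.25
ft_force: [0.2, -6.1, 1.6]
t 9.87 board mm x63.6 y107.1 z140.3  toolx heading rel board 90.05 deg tilt 0.09  F(board) [-0.  -6.1  1.6] w 42.5 q6 -1.25
ft_force: [-0.3, -3.1, 1.0]
t 9.95 board mm x63.5 y109.2 z140.3  toolx heading rel board 90.03 deg tilt 0.07  F(board) [-0.4 -3.1  1. ] w 42.9 q6 -1.25
ft_force: [0.5, -0.4, -0.5]
t 10.03 board mm x63.6 y111.3 z140.3  toolx heading rel board 90.00 deg tilt 0.01  F(board) [ 0.5 -0.4 -0.5] w 42.5 q6 -1.24
```

```bash
sed -i 's/P=np.array(\[0.4942,0.1133/P=np.array([0.4941,0.1153/' mv.py
python3 -m jog '[{"x":-0.009,"y":0,"z":0,"rx":0,"ry":0,"rz":0,"jaw":0.5},{"x":0,"y":0,"z":0,"rx":0,"ry":0,"rz":0,"jaw":0.5},{"x":0,"y":0,"z":-0.03,"rx":0,"ry":0,"rz":0,"jaw":0.5},{"x":0,"y":0,"z":-0.03,"rx":0,"ry":0,"rz":0,"jaw":0.5},{"x":0,"y":0,"z":-0.02,"rx":0,"ry":0,"rz":0,"jaw":0.5},{"x":-0.03,"y":-0.02,"z":0,"rx":0,"ry":0,"rz":0,"jaw":1},{"x":-0.03,"y":-0.02,"z":0,"rx":0,"ry":0,"rz":0,"jaw":1},{"x":-0.03,"y":-0.02,"z":0,"rx":0,"ry":0,"rz":0,"jaw":1},{"x":-0.03,"y":-0.02,"z":0,"rx":0,"ry":0,"rz":0,"jaw":1},{"x":0,"y":0,"z":0,"rx":0,"ry":0,"rz":0,"jaw":1},{"x":0,"y":0,"z":0,"rx":0,"ry":0,"rz":0,"jaw":1}]'|sed -n 4p
python3 - <<'E'
from mv import *
st((-60,-85,217))
c=cam('wrist');save(c,'w2.png')
for q in ('stop_lever','stop_face','fence_slot','block_end','block_center'):
    t=tip_of(c,q)
    for x in t[:1]:
        z={'stop_lever':.13,'fence_slot':.018,'stop_face':.043}.get(q,.041)
        w=atz(c,x['point'][1],x['point'][0],z);d=w[:2]-P[:2];cc,s=np.cos(P[2]),np.sin(P[2])
        print(q,x['score'],x['point'],w.round(4),((cc*d[0]+s*d[1])*1e3).round(1),((-s*d[0]+cc*d[1])*1e3).round(1))
E
```

```text
ft_force: [-0.1, 1.1, -0.2]
t 10.95 board mm x-17.2 y-21.2 z220.6  toolx heading rel board 89.85 deg tilt 0.02  F(board) [-0.   1.1 -0.2] w 85.3 q6 -1.44
tool shift [-0.0639 -0.0427  0.0035]
stop_lever 0.95 [311.5, 479.5] [0.5548 0.2189 0.13  ] 65.0 100.9
stop_face 0.93 [227.4, 426.5] [0.5227 0.2015 0.043 ] 32.2 85.0
fence_slot 0.9 [235.9, 341.1] [0.5462 0.1204 0.018 ] 52.3 2.9
block_end 0.77 [211.1, 327.8] [0.5104 0.1037 0.041 ] 15.8 -12.3
block_center 0.66 [212.2, 250.7] [0.5146 0.0285 0.041 ] 16.8 -87.5
```

View pics/w2.png

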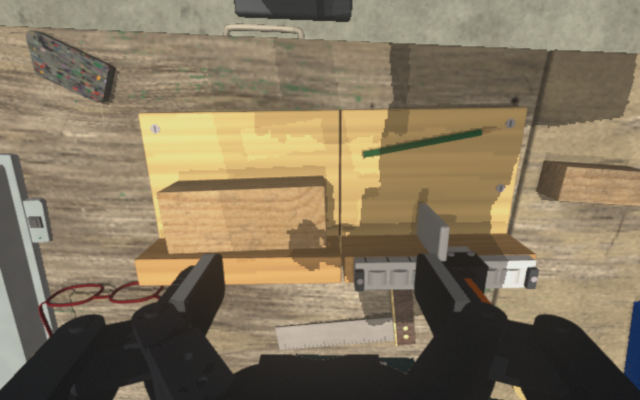

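The third click is confirmed: lever at y≈100.9, so q≈0.060. Next I'll push the block to the fence with the fingers spread.

```bash
python3 -m jog '[{"x":-0.021,"y":-0.021,"z":0,"rx":0,"ry":0,"rz":0,"jaw":1},{"x":-0.021,"y":-0.021,"z":0,"rx":0,"ry":0,"rz":0,"jaw":1},{"x":-0.022,"y":-0.001,"z":0.02,"rx":0,"ry":0,"rz":0,"jaw":1},{"x":0,"y":0,"z":0.03,"rx":0,"ry":0,"rz":0,"jaw":1},{"x":0,"y":0,"z":0.03,"rx":0,"ry":0,"rz":0,"jaw":1},{"x":0,"y":0,"z":0.03,"rx":0,"ry":0,"rz":0,"jaw":1},{"x":0,"y":0,"z":0.03,"rx":0,"ry":0,"rz":0,"jaw":1},{"x":0,"y":0,"z":0.02,"rx":0,"ry":0,"rz":0,"jaw":1},{"x":0,"y":0,"z":0.009,"rx":0,"ry":0,"rz":0,"jaw":1},{"x":0,"y":0,"z":0,"rx":0,"ry":0,"rz":0,"jaw":1}]'|sed -n 4p
python3 mv.py
python3 - <<'E'
from h import *
c=cam('side');save(c,'s2.png');cv2.imwrite('pics/s2c.png',cv2.resize(c['img'][200:400,220:480,::-1],None,fx=3,fy=3,interpolation=cv2.INTER_CUBIC))
E
```

```text
ft_force: [-0.5, 1.2, 0.1]
t 12.08 board mm x-60.2 y-83.6 z49.5  toolx heading rel board 90.06 deg tilt 0.22  F(board) [-0.4  1.3  0.1] w 85.5 q6 -1.57
```

View pics/s2c.png

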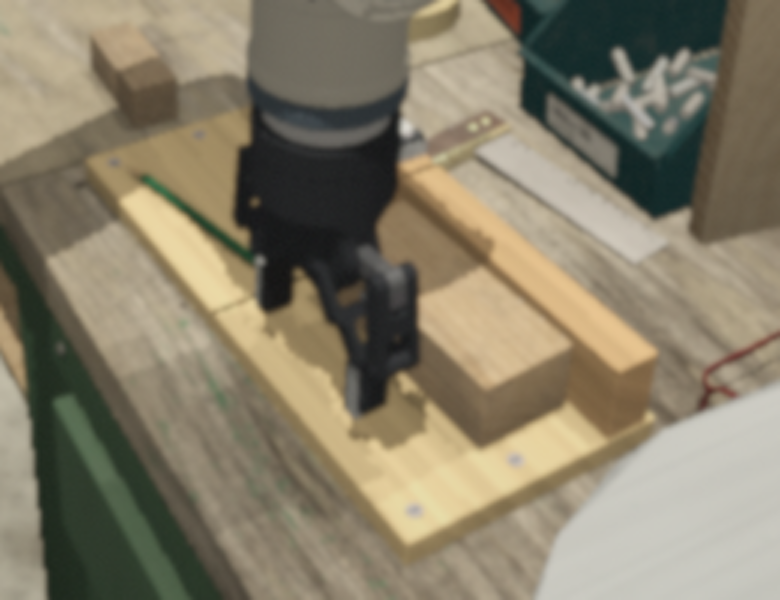

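```bash
python3 -m jog '[{"x":0,"y":0.008,"z":0,"rx":0,"ry":0,"rz":0,"jaw":1},{"x":0,"y":0.008,"z":0,"rx":0,"ry":0,"rz":0,"jaw":1},{"x":0,"y":0.003,"z":0,"rx":0,"ry":0,"rz":0,"jaw":1}]'|sed -n 4p; python3 mv.py
python3 -m jog '[{"x":0,"y":0.003,"z":0,"rx":0,"ry":0,"rz":0,"jaw":1},{"x":0,"y":0.003,"z":0,"rx":0,"ry":0,"rz":0,"jaw":1}]'|sed -n 4p; python3 mv.py
python3 -m jog '[{"x":0,"y":0.003,"z":0,"rx":0,"ry":0,"rz":0,"jaw":1}]'|sed -n 4p; python3 mv.py
python3 -m jog '[{"x":0,"y":0.003,"z":0,"rx":0,"ry":0,"rz":0,"jaw":1}]'|sed -n 4p; python3 mv.py
python3 -m jog '[{"x":0,"y":0.003,"z":0,"rx":0,"ry":0,"rz":0,"jaw":1}]'|sed -n 4p; python3 mv.py
```

```text
ft_force: [0.6, -0.3, -0.0]
t 12.38 board mm x-37.0 y-83.9 z52.9  toolx heading rel board 90.03 deg tilt 0.28  F(board) [ 0.6 -0.4 -0. ] w 85.7 q6 -1.57
ft_force: [-1.0, -0.8, 0.9]
t 12.55 board mm x-33.3 y-83.9 z52.1  toolx heading rel board 90.02 deg tilt 0.09  F(board) [-1.  -0.8  0.9] w 85.2 q6 -1.57
ft_force: [-0.7, -0.8, 0.3]
t 12.63 board mm x-30.8 y-84.0 z51.8  toolx heading rel board 90.01 deg tilt 0.05  F(board) [-0.7 -0.8  0.3] w 85.4 q6 -1.57
ft_force: [-0.1, 0.0, -1.0]
t 12.72 board mm x-28.0 y-84.0 z51.5  toolx heading rel board 90.01 deg tilt 0.01  F(board) [-0.1  0.  -1. ] w 85.2 q6 -1.57
ft_force: [-2.2, 0.4, 0.4]
t 12.80 board mm x-25.4 y-83.9 z51.4  toolx heading rel board 90.02 deg tilt 0.04  F(board) [-2.2  0.5  0.4] w 85.5 q6 -1.57
```

```bash
for i in 1; do python3 -m jog '[{"x":0,"y":0.002,"z":0,"rx":0,"ry":0,"rz":0,"jaw":1}]'|sed -n 4p; python3 mv.py; done
python3 -m jog '[{"x":0,"y":0.002,"z":0,"rx":0,"ry":0,"rz":0,"jaw":1}]'|sed -n 4p; python3 mv.py
python3 -m jog '[{"x":0,"y":0.002,"z":0,"rx":0,"ry":0,"rz":0,"jaw":1}]'|sed -n 4p; python3 mv.py
python3 -m jog '[{"x":0,"y":0.001,"z":0,"rx":0,"ry":0,"rz":0,"jaw":1}]'|sed -n 4p; python3 mv.py
```

```text
ft_force: [-1.0, 1.2, 1.3]
t 12.88 board mm x-23.4 y-83.9 z51.3  toolx heading rel board 90.02 deg tilt 0.05  F(board) [-1.   1.2  1.3] w 85.3 q6 -1.57
ft_force: [-3.0, -0.5, 1.1]
t 12.97 board mm x-21.8 y-83.9 z51.2  toolx heading rel board 90.02 deg tilt 0.08  F(board) [-3.  -0.4  1.1] w 85.6 q6 -1.57
ft_force: [-11.0, -0.7, 7.4]
t 13.05 board mm x-21.2 y-84.0 z51.0  toolx heading rel board 90.04 deg tilt 0.26  F(board) [-11.   -0.2   7.4] w 85.2 q6 -1.57
ft_force: [-10.3, -0.3, 6.8]
t 13.13 board mm x-21.2 y-83.9 z50.9  toolx heading rel board 90.07 deg tilt 0.37  F(board) [-10.3   0.1   6.8] w 85.4 q6 -1.57
```

```bash
python3 -m jog '[{"x":0,"y":-0.01,"z":0,"rx":0,"ry":0,"rz":0,"jaw":1},{"x":0,"y":-0.02,"z":0,"rx":0,"ry":0,"rz":0,"jaw":1},{"x":0,"y":0,"z":-0.03,"rx":0,"ry":0,"rz":0,"jaw":1},{"x":0,"y":0,"z":-0.04,"rx":0,"ry":0,"rz":0,"jaw":0},{"x":0,"y":0,"z":-0.03,"rx":0,"ry":0,"rz":0,"jaw":0},{"x":-0.03,"y":0.02,"z":0,"rx":0,"ry":0,"rz":0,"jaw":0},{"x":-0.03,"y":0.025,"z":0,"rx":0,"ry":0,"rz":0,"jaw":0},{"x":-0.03,"y":0.025,"z":0,"rx":0,"ry":0,"rz":0,"jaw":0},{"x":-0.022,"y":0,"z":0,"rx":0,"ry":0,"rz":0,"jaw":0},{"x":0,"y":0,"z":0,"rx":0,"ry":0,"rz":0,"jaw":0}]'|sed -n 4p
python3 - <<'E'
from mv import *
st((20,-196,66))
c=cam('wrist');save(c,'w3.png')
for q in ('stop_face','fence_slot','block_end','block_center'):
    t=tip_of(c,q)
    for x in t[:1]:
        z={'stop_lever':.13,'fence_slot':.018,'stop_face':.043}.get(q,.041)
        w=atz(c,x['point'][1],x['point'][0],z);d=w[:2]-P[:2];cc,s=np.cos(P[2]),np.sin(P[2])
        print(q,x['score'],x['point'],w.round(4),((cc*d[0]+s*d[1])*1e3).round(1),((-s*d[0]+cc*d[1])*1e3).round(1))
E
```

```text
ft_force: [-0.7, -0.8, -1.1]
t 13.97 board mm x23.5 y-199.5 z151.6  toolx heading rel board 89.86 deg tilt 0.20  F(board) [-0.7 -0.7 -1.1] w 0.5 q6 -1.79
tool shift [ 0.0036 -0.0038  0.0856]
block_end 0.74 [197.0, 567.9] [0.5159 0.1013 0.041 ] 21.2 -14.9
block_center 0.94 [196.9, 469.3] [0.5189 0.0284 0.041 ] 21.1 -87.8
```

View pics/w3.png

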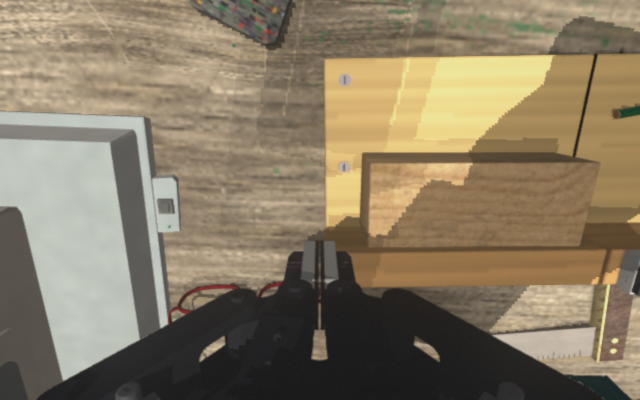

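```bash
python3 -m jog '[{"x":0.001,"y":-0.0035,"z":0.02,"rx":0,"ry":0,"rz":0,"jaw":0},{"x":0,"y":0,"z":0.03,"rx":0,"ry":0,"rz":0,"jaw":0},{"x":0,"y":0,"z":0.025,"rx":0,"ry":0,"rz":0,"jaw":0},{"x":0,"y":0,"z":0.008,"rx":0,"ry":0,"rz":0,"jaw":0},{"x":0.004,"y":0,"z":0,"rx":0,"ry":0,"rz":0,"jaw":0},{"x":0.005,"y":0,"z":0,"rx":0,"ry":0,"rz":0,"jaw":0}]'|sed -n 4p;python3 mv.py
python3 -m jog '[{"x":0.003,"y":0,"z":0,"rx":0,"ry":0,"rz":0,"jaw":0},{"x":0.003,"y":0,"z":0,"rx":0,"ry":0,"rz":0,"jaw":0}]'|sed -n 4p;python3 mv.py
python3 -m jog '[{"x":0.003,"y":0,"z":0,"rx":0,"ry":0,"rz":0,"jaw":0},{"x":0.003,"y":0,"z":0,"rx":0,"ry":0,"rz":0,"jaw":0}]'|sed -n 4p;python3 mv.py
python3 -m jog '[{"x":0.003,"y":0,"z":0,"rx":0,"ry":0,"rz":0,"jaw":0},{"x":0.003,"y":0,"z":0,"rx":0,"ry":0,"rz":0,"jaw":0}]'|sed -n 4p;python3 mv.py
```

```text
ft_force: [0.5, 0.2, -0.1]
t 14.72 board mm x18.3 y-185.3 z68.6  toolx heading rel board 90.03 deg tilt 0.02  F(board) [ 0.5  0.2 -0.1] w 0.0 q6 -1.77
ft_force: [-0.7, -1.9, -0.1]
t 14.88 board mm x19.2 y-179.4 z69.7  toolx heading rel board 90.06 deg tilt 0.14  F(board) [-0.8 -1.9 -0.1] w 0.5 q6 -1.76
ft_force: [-0.0, -3.2, 2.9]
t 15.05 board mm x19.2 y-173.9 z69.5  toolx heading rel board 90.04 deg tilt 0.15  F(board) [-0.1 -3.2  2.9] w -0.2 q6 -1.75
ft_force: [0.9, -3.6, 1.7]
t 15.22 board mm x18.7 y-167.9 z68.9  toolx heading rel board 90.01 deg tilt 0.08  F(board) [ 0.7 -3.7  1.7] w -0.0 q6 -1.73
```

```bash
python3 -m jog '[{"x":0.004,"y":0,"z":0,"rx":0,"ry":0,"rz":0,"jaw":0},{"x":0.004,"y":0,"z":0,"rx":0,"ry":0,"rz":0,"jaw":0},{"x":0.004,"y":0,"z":0,"rx":0,"ry":0,"rz":0,"jaw":0},{"x":0.004,"y":0,"z":0,"rx":0,"ry":0,"rz":0,"jaw":0},{"x":0.004,"y":0,"z":0,"rx":0,"ry":0,"rz":0,"jaw":0},{"x":0.004,"y":0,"z":0,"rx":0,"ry":0,"rz":0,"jaw":0}]'|sed -n 4p;python3 mv.py
python3 -m jog '[{"x":0.004,"y":0,"z":0,"rx":0,"ry":0,"rz":0,"jaw":0},{"x":0.004,"y":0,"z":0,"rx":0,"ry":0,"rz":0,"jaw":0},{"x":0.004,"y":0,"z":0,"rx":0,"ry":0,"rz":0,"jaw":0},{"x":0.004,"y":0,"z":0,"rx":0,"ry":0,"rz":0,"jaw":0},{"x":0.004,"y":0,"z":0,"rx":0,"ry":0,"rz":0,"jaw":0},{"x":0.002,"y":0,"z":0,"rx":0,"ry":0,"rz":0,"jaw":0}]'|sed -n 4p;python3 mv.py
python3 - <<'E'
from mv import *
c=cam('side');save(c,'s3.png');cv2.imwrite('pics/s3c.png',cv2.resize(c['img'][180:380,220:480,::-1],None,fx=3,fy=3,interpolation=cv2.INTER_CUBIC))
c=cam('wrist');save(c,'w4.png')
for q in ('stop_face','fence_slot','block_end','block_center'):
    t=tip_of(c,q)
    for x in t[:1]:
        z={'stop_lever':.13,'fence_slot':.018,'stop_face':.043}.get(q,.041)
        w=atz(c,x['point'][1],x['point'][0],z);d=w[:2]-P[:2];cc,s=np.cos(P[2]),np.sin(P[2])
        print(q,x['score'],x['point'],w.round(4),((cc*d[0]+s*d[1])*1e3).round(1),((-s*d[0]+cc*d[1])*1e3).round(1))
E
```

```text
ft_force: [0.3, -2.8, 2.7]
t 15.72 board mm x18.2 y-143.5 z68.3  toolx heading rel board 90.02 deg tilt 0.01  F(board) [ 0.2 -2.8  2.7] w 0.1 q6 -1.69
ft_force: [0.3, -2.9, 1.7]
t 16.22 board mm x18.1 y-121.4 z68.3  toolx heading rel board 90.03 deg tilt 0.01  F(board) [ 0.2 -2.9  1.7] w 0.2 q6 -1.65
block_center 0.66 [255.7, 497.5] [0.5156 0.085  0.041 ] 20.2 -31.1
```

View pics/s3c.png

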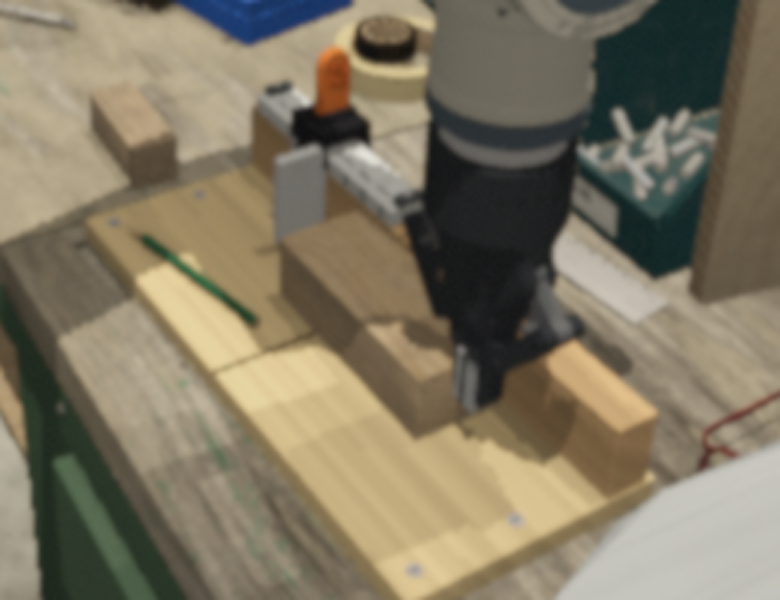

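View pics/w4.png

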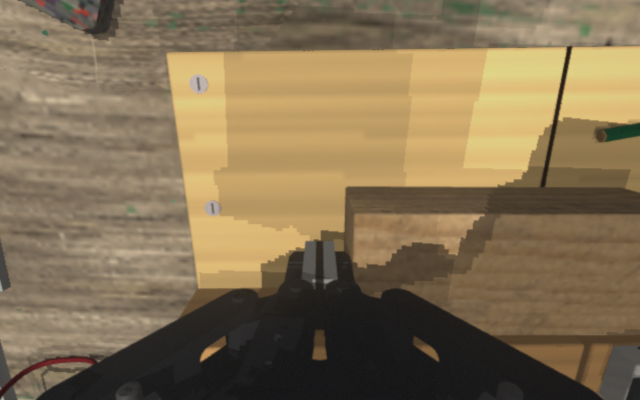

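```bash
python3 -m jog '[{"x":0.004,"y":0,"z":0,"rx":0,"ry":0,"rz":0,"jaw":0},{"x":0.004,"y":0,"z":0,"rx":0,"ry":0,"rz":0,"jaw":0},{"x":0.004,"y":0,"z":0,"rx":0,"ry":0,"rz":0,"jaw":0},{"x":0.004,"y":0,"z":0,"rx":0,"ry":0,"rz":0,"jaw":0},{"x":0.004,"y":0,"z":0,"rx":0,"ry":0,"rz":0,"jaw":0},{"x":0.002,"y":0,"z":0,"rx":0,"ry":0,"rz":0,"jaw":0}]'|sed -n 4p;python3 mv.py
python3 -m jog '[{"x":0.0015,"y":0,"z":0,"rx":0,"ry":0,"rz":0,"jaw":0},{"x":0.0015,"y":0,"z":0,"rx":0,"ry":0,"rz":0,"jaw":0}]'|sed -n 4p;python3 mv.py
python3 -m jog '[{"x":0.0015,"y":0,"z":0,"rx":0,"ry":0,"rz":0,"jaw":0},{"x":0.0015,"y":0,"z":0,"rx":0,"ry":0,"rz":0,"jaw":0}]'|sed -n 4p;python3 mv.py
python3 - <<'E'
from mv import *
c=cam('side');cv2.imwrite('pics/s4c.png',cv2.resize(c['img'][200:330,270:430,::-1],None,fx=4.5,fy=4.5,interpolation=cv2.INTER_CUBIC))
E
```

```text
ft_force: [1.0, -1.3, -1.7]
t 17.02 board mm x18.2 y-99.3 z68.3  toolx heading rel board 90.04 deg tilt 0.00  F(board) [ 0.9 -1.4 -1.7] w 0.1 q6 -1.60
ft_force: [-0.7, 0.3, -1.3]
t 17.18 board mm x18.2 y-96.7 z68.3  toolx heading rel board 90.04 deg tilt 0.00  F(board) [-0.7  0.3 -1.3] w -0.0 q6 -1.60
ft_force: [0.5, -1.0, -0.7]
t 17.35 board mm x18.2 y-93.8 z68.3  toolx heading rel board 90.01 deg tilt 0.00  F(board) [ 0.5 -1.  -0.7] w 0.1 q6 -1.59
```

View pics/s4c.png

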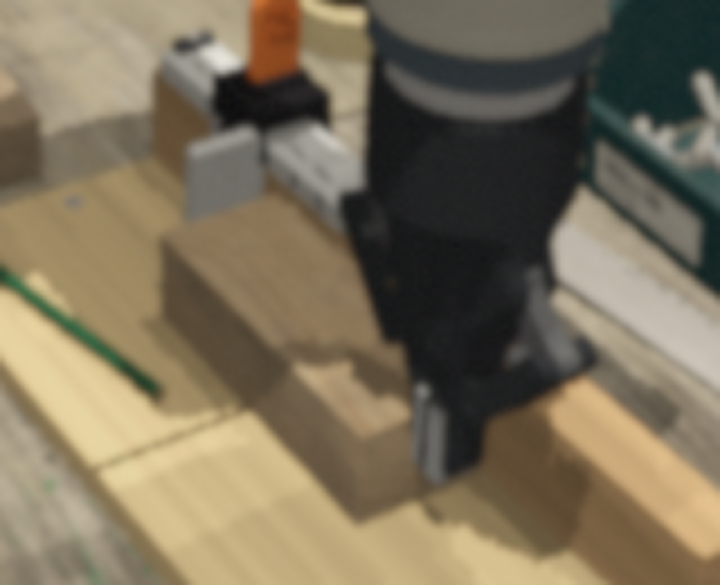

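```bash
python3 -m jog '[{"x":0.001,"y":0,"z":0,"rx":0,"ry":0,"rz":0,"jaw":0},{"x":0.001,"y":0,"z":0,"rx":0,"ry":0,"rz":0,"jaw":0}]'|sed -n 4p;python3 mv.py
python3 -m jog '[{"x":0.001,"y":0,"z":0,"rx":0,"ry":0,"rz":0,"jaw":0}]'|sed -n 4p;python3 mv.py
python3 -m jog '[{"x":0.001,"y":0,"z":0,"rx":0,"ry":0,"rz":0,"jaw":0}]'|sed -n 4p;python3 mv.py
python3 -m jog '[{"x":0.001,"y":0,"z":0,"rx":0,"ry":0,"rz":0,"jaw":0}]'|sed -n 4p;python3 mv.py
python3 -m jog '[{"x":0.001,"y":0,"z":0,"rx":0,"ry":0,"rz":0,"jaw":0}]'|sed -n 4p;python3 mv.py
```

```text
ft_force: [-0.0, -1.0, -1.0]
t 17.57 board mm x18.3 y-91.9 z68.3  toolx heading rel board 90.01 deg tilt 0.00  F(board) [-0.1 -1.  -1. ] w 0.2 q6 -1.59
ft_force: [-0.2, -1.7, 0.0]
t 17.65 board mm x18.3 y-90.9 z68.3  toolx heading rel board 90.01 deg tilt 0.00  F(board) [-0.3 -1.7  0. ] w -0.2 q6 -1.59
ft_force: [0.5, -1.4, -0.2]
t 17.73 board mm x18.2 y-89.9 z68.3  toolx heading rel board 90.01 deg tilt 0.00  F(board) [ 0.5 -1.4 -0.2] w 0.0 q6 -1.59
ft_force: [0.1, -1.5, -0.6]
t 17.82 board mm x18.2 y-88.9 z68.3  toolx heading rel board 90.02 deg tilt 0.00  F(board) [ 0.  -1.5 -0.6] w 0.1 q6 -1.58
ft_force: [-0.4, -1.7, -1.1]
t 17.90 board mm x18.3 y-87.9 z68.3  toolx heading rel board 90.02 deg tilt 0.00  F(board) [-0.5 -1.7 -1.1] w -0.1 q6 -1.58
```

```bash
python3 -m jog '[{"x":0.0007,"y":0,"z":0,"rx":0,"ry":0,"rz":0,"jaw":0}]'|sed -n 4p;python3 mv.py
python3 -m jog '[{"x":0.0007,"y":0,"z":0,"rx":0,"ry":0,"rz":0,"jaw":0}]'|sed -n 4p;python3 mv.py
python3 -m jog '[{"x":0.0007,"y":0,"z":0,"rx":0,"ry":0,"rz":0,"jaw":0}]'|sed -n 4p;python3 mv.py
```

```text
ft_force: [-0.1, -2.5, -0.3]
t 17.98 board mm x18.2 y-87.1 z68.3  toolx heading rel board 90.02 deg tilt 0.00  F(board) [-0.2 -2.5 -0.3] w -0.1 q6 -1.58
ft_force: [0.9, -1.8, -0.3]
t 18.07 board mm x18.2 y-86.4 z68.3  toolx heading rel board 90.02 deg tilt 0.00  F(board) [ 0.8 -1.8 -0.3] w -0.0 q6 -1.58
ft_force: [0.3, -1.0, -0.7]
t 18.15 board mm x18.2 y-85.8 z68.3  toolx heading rel board 90.01 deg tilt 0.00  F(board) [ 0.3 -1.  -0.7] w 0.1 q6 -1.58
```

Run:
```python
from mv import *
c=cam('side');cv2.imwrite('pics/s5c.png',cv2.resize(c['img'][200:330,270:430,::-1],None,fx=4.5,fy=4.5,interpolation=cv2.INTER_CUBIC))
```

```text
(no output)
```

View pics/s5c.png

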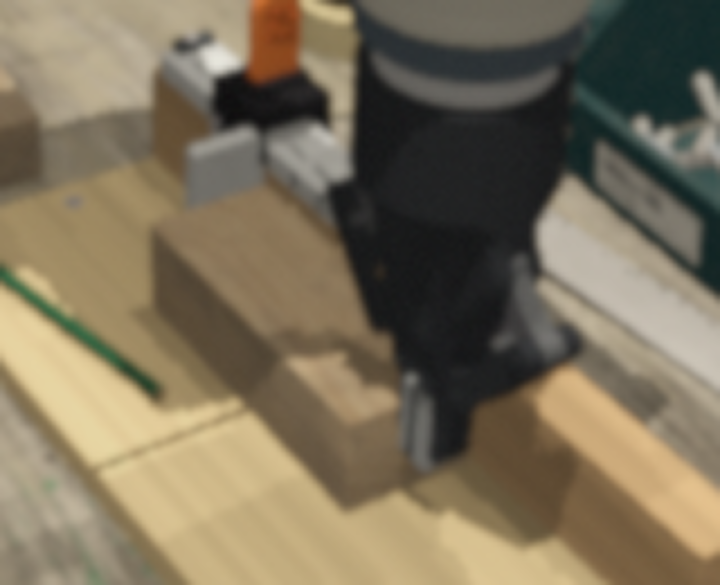

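```bash
python3 -m jog '[{"x":0.0007,"y":0,"z":0,"rx":0,"ry":0,"rz":0,"jaw":0}]'|sed -n 4p;python3 mv.py
python3 -m jog '[{"x":0.0007,"y":0,"z":0,"rx":0,"ry":0,"rz":0,"jaw":0}]'|sed -n 4p;python3 mv.py
python3 -m jog '[{"x":0.0007,"y":0,"z":0,"rx":0,"ry":0,"rz":0,"jaw":0}]'|sed -n 4p;python3 mv.py
```

```text
ft_force: [0.6, -1.6, -0.6]
t 18.28 board mm x18.2 y-85.1 z68.3  toolx heading rel board 90.02 deg tilt 0.00  F(board) [ 0.5 -1.7 -0.6] w -0.2 q6 -1.58
ft_force: [0.2, -2.3, 0.4]
t 18.37 board mm x18.2 y-84.4 z68.3  toolx heading rel board 90.02 deg tilt 0.00  F(board) [ 0.1 -2.3  0.4] w 0.0 q6 -1.57
ft_force: [0.3, -3.0, -0.9]
t 18.45 board mm x18.2 y-83.7 z68.3  toolx heading rel board 90.02 deg tilt 0.00  F(board) [ 0.2 -3.  -0.9] w 0.0 q6 -1.57
```

```bash
python3 -m jog '[{"x":0.0004,"y":0,"z":0,"rx":0,"ry":0,"rz":0,"jaw":0}]'|sed -n 4p;python3 mv.py
python3 - <<'E'
from mv import *
c=cam('side');cv2.imwrite('pics/s6c.png',cv2.resize(c['img'][215:275,290:350,::-1],None,fx=9,fy=9,interpolation=cv2.INTER_CUBIC))
st()
cc,s=np.cos(P[2]),np.sin(P[2])
for n,q in (('face top near',(13,80,88)),('face top fence',(50,80,88)),('blk near top if butt',(-10,80,64)),('blk near top 3mm short',(-10,77,64)),('lever',(64,100,130))):
    x,y,z=np.array(q)/1e3;u,v=proj(c,[P[0]+cc*x-s*y,P[1]+s*x+cc*y,z]);print(n,round((u-290)*9),round((v-215)*9))
E
```

```text
ft_force: [-0.8, -3.5, -0.6]
t 18.53 board mm x18.2 y-83.3 z68.3  toolx heading rel board 90.03 deg tilt 0.01  F(board) [-0.9 -3.5 -0.6] w -0.1 q6 -1.57
t 18.58 board mm x18.2 y-83.3 z68.3  toolx heading rel board 90.02 deg tilt 0.01  F(board) [ 0.4 -2.   0.4] w 0.1 q6 -1.57
face top near 207 173
face top fence 356 125
blk near top if butt 112 298
blk near top 3mm short 119 305
lever 367 -101
```

View pics/s6c.png

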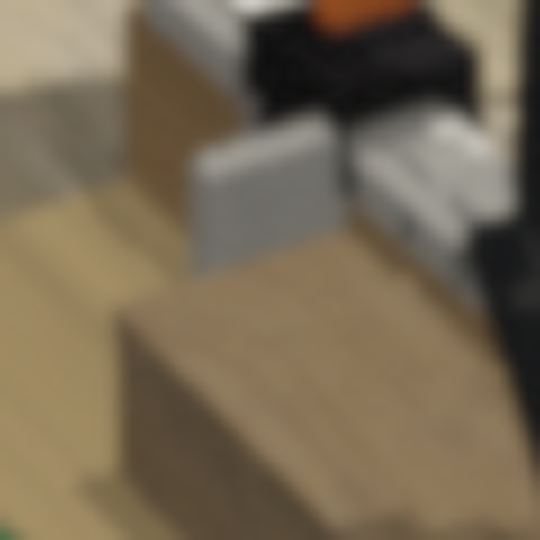

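```bash
python3 -m jog '[{"x":0.0005,"y":0,"z":0,"rx":0,"ry":0,"rz":0,"jaw":0}]'|sed -n 4p;python3 mv.py
python3 -m jog '[{"x":0.0005,"y":0,"z":0,"rx":0,"ry":0,"rz":0,"jaw":0}]'|sed -n 4p;python3 mv.py
```

```text
ft_force: [0.4, -4.3, 0.0]
t 18.67 board mm x18.2 y-82.9 z68.3  toolx heading rel board 90.03 deg tilt 0.01  F(board) [ 0.2 -4.3  0. ] w -0.1 q6 -1.57
ft_force: [1.1, -4.5, -0.2]
t 18.75 board mm x18.3 y-82.5 z68.3  toolx heading rel board 90.02 deg tilt 0.02  F(board) [ 0.9 -4.6 -0.2] w -0.2 q6 -1.57
```

Butted: the force rose from about 1.6 N sliding to 4.5 N. Backing off to check.

```bash
python3 -m jog '[{"x":-0.0005,"y":0,"z":0,"rx":0,"ry":0,"rz":0,"jaw":0},{"x":-0.001,"y":0,"z":0,"rx":0,"ry":0,"rz":0,"jaw":0},{"x":-0.008,"y":0,"z":0,"rx":0,"ry":0,"rz":0,"jaw":0},{"x":-0.02,"y":0,"z":0,"rx":0,"ry":0,"rz":0,"jaw":0},{"x":0,"y":0,"z":-0.03,"rx":0,"ry":0,"rz":0,"jaw":0},{"x":0,"y":0,"z":-0.04,"rx":0,"ry":0,"rz":0,"jaw":0},{"x":0,"y":-0.03,"z":-0.04,"rx":0,"ry":0,"rz":0,"jaw":0},{"x":0.03,"y":-0.03,"z":-0.04,"rx":0,"ry":0,"rz":0,"jaw":1},{"x":0.03,"y":-0.02,"z":0,"rx":0,"ry":0,"rz":0,"jaw":1},{"x":0.03,"y":0,"z":0,"rx":0,"ry":0,"rz":0,"jaw":1},{"x":0.03,"y":0,"z":0,"rx":0,"ry":0,"rz":0,"jaw":1},{"x":0,"y":0,"z":0,"rx":0,"ry":0,"rz":0,"jaw":1}]'|sed -n 4p
python3 - <<'E'
from mv import *
st((-65,5,55))
c=cam('wrist');save(c,'w6.png');
cv2.imwrite('pics/w6c.png',cv2.resize(c['img'][120:320,180:580,::-1],None,fx=2,fy=2,interpolation=cv2.INTER_CUBIC))
for q in ('stop_lever','stop_face','fence_slot','block_end','block_center'):
    t=tip_of(c,q)
    for x in t[:1]:
        z={'stop_lever':.13,'fence_slot':.018,'stop_face':.043}.get(q,.041)
        w=atz(c,x['point'][1],x['point'][0],z);d=w[:2]-P[:2];cc,s=np.cos(P[2]),np.sin(P[2])
        print(q,x['score'],x['point'],w.round(4),((cc*d[0]+s*d[1])*1e3).round(1),((-s*d[0]+cc*d[1])*1e3).round(1))
c=cam('side');save(c,'s7.png');cv2.imwrite('pics/s7c.png',cv2.resize(c['img'][190:340,260:440,::-1],None,fx=4,fy=4,interpolation=cv2.INTER_CUBIC))
E
```

```text
ft_force: [1.2, -0.4, -0.2]
t 19.75 board mm x-48.1 y2.8 z201.0  toolx heading rel board 90.16 deg tilt 0.14  F(board) [ 1.2 -0.5 -0.2] w 60.5 q6 -1.39
tool shift [ 0.002  -0.0171  0.146 ]
stop_lever 0.58 [364.0, 449.0] [0.5543 0.2167 0.13  ] 64.4 98.7
stop_face 0.57 [261.1, 400.9] [0.5182 0.1981 0.043 ] 27.6 81.7
block_end 0.67 [250.2, 402.8] [0.5078 0.1991 0.041 ] 17.1 83.1
block_center 0.57 [254.2, 325.0] [0.5153 0.1256 0.041 ] 21.6 9.4
```

View pics/w6.png

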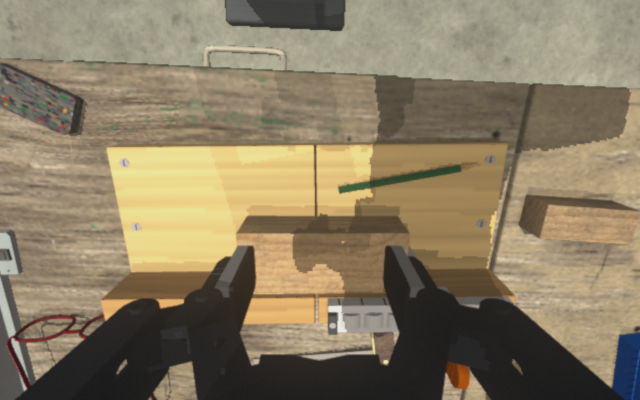

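View pics/s7c.png

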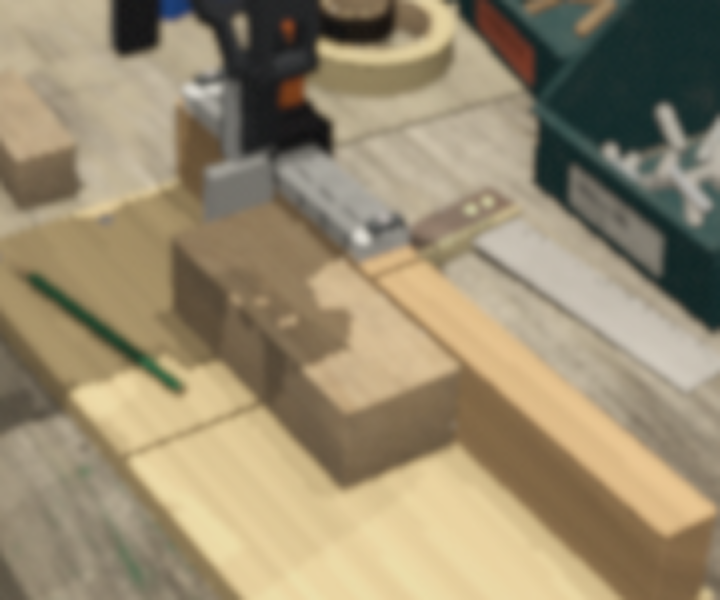

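```bash
python3 -m jog '[{"x":-0.017,"y":0.004,"z":0,"rx":0,"ry":0,"rz":0,"jaw":0},{"x":0,"y":0,"z":0,"rx":0,"ry":0,"rz":0,"jaw":0},{"x":0,"y":0,"z":0,"rx":0,"ry":0,"rz":0,"jaw":0},{"x":0,"y":0,"z":0.01,"rx":0,"ry":0,"rz":0,"jaw":0},{"x":0,"y":0,"z":0.02,"rx":0,"ry":0,"rz":0,"jaw":0},{"x":0,"y":0,"z":0.03,"rx":0,"ry":0,"rz":0,"jaw":0},{"x":0,"y":0,"z":0.03,"rx":0,"ry":0,"rz":0,"jaw":0},{"x":0,"y":0,"z":0.02,"rx":0,"ry":0,"rz":0,"jaw":0},{"x":0,"y":0,"z":0.015,"rx":0,"ry":0,"rz":0,"jaw":0},{"x":0,"y":0,"z":0.006,"rx":0,"ry":0,"rz":0,"jaw":0},{"x":0,"y":0,"z":0,"rx":0,"ry":0,"rz":0,"jaw":0}]'|sed -n 4p; python3 mv.py
python3 -m jog '[{"x":0,"y":0.004,"z":0,"rx":0,"ry":0,"rz":0,"jaw":0},{"x":0,"y":0.005,"z":0,"rx":0,"ry":0,"rz":0,"jaw":0},{"x":0,"y":0.005,"z":0,"rx":0,"ry":0,"rz":0,"jaw":0},{"x":0,"y":0.001,"z":0,"rx":0,"ry":0,"rz":0,"jaw":0}]'|sed -n 4p; python3 mv.py
```

```text
ft_force: [0.2, -0.4, -0.3]
t 21.02 board mm x-45.5 y-17.4 z67.6  toolx heading rel board 90.02 deg tilt 0.20  F(board) [ 0.1 -0.4 -0.3] w 0.0 q6 -1.43
ft_force: [0.0, -0.7, 0.5]
t 21.35 board mm x-27.0 y-17.2 z70.4  toolx heading rel board 90.01 deg tilt 0.21  F(board) [-0.  -0.7  0.5] w -0.0 q6 -1.43
```

```bash
python3 -m jog '[{"x":0,"y":0.0015,"z":0,"rx":0,"ry":0,"rz":0,"jaw":0},{"x":0,"y":0.0015,"z":0,"rx":0,"ry":0,"rz":0,"jaw":0}]'|sed -n 4p; python3 mv.py
python3 -m jog '[{"x":0,"y":0.001,"z":0,"rx":0,"ry":0,"rz":0,"jaw":0},{"x":0,"y":0.001,"z":0,"rx":0,"ry":0,"rz":0,"jaw":0}]'|sed -n 4p; python3 mv.py
python3 -m jog '[{"x":0,"y":0.001,"z":0,"rx":0,"ry":0,"rz":0,"jaw":0}]'|sed -n 4p; python3 mv.py
```

```text
ft_force: [-0.1, 0.8, 0.2]
t 21.52 board mm x-25.8 y-17.4 z69.7  toolx heading rel board 90.01 deg tilt 0.05  F(board) [-0.1  0.8  0.2] w -0.2 q6 -1.43
ft_force: [-0.1, -0.4, -0.6]
t 21.68 board mm x-24.2 y-17.4 z69.4  toolx heading rel board 90.02 deg tilt 0.01  F(board) [-0.1 -0.4 -0.6] w -0.1 q6 -1.43
ft_force: [0.4, -0.1, -0.8]
t 21.77 board mm x-23.3 y-17.4 z69.3  toolx heading rel board 90.01 deg tilt 0.01  F(board) [ 0.4 -0.1 -0.8] w -0.3 q6 -1.43
```

```bash
python3 -m jog '[{"x":0,"y":0.001,"z":0,"rx":0,"ry":0,"rz":0,"jaw":0}]'|sed -n 4p; python3 mv.py
python3 -m jog '[{"x":0,"y":0.001,"z":0,"rx":0,"ry":0,"rz":0,"jaw":0}]'|sed -n 4p; python3 mv.py
python3 -m jog '[{"x":0,"y":0.001,"z":0,"rx":0,"ry":0,"rz":0,"jaw":0}]'|sed -n 4p; python3 mv.py
```

```text
ft_force: [1.0, 0.5, 0.1]
t 21.85 board mm x-22.3 y-17.4 z69.2  toolx heading rel board 90.02 deg tilt 0.01  F(board) [1.1 0.5 0.1] w 0.2 q6 -1.44
ft_force: [-3.2, -0.3, 1.9]
t 21.93 board mm x-21.8 y-17.5 z69.1  toolx heading rel board 90.02 deg tilt 0.08  F(board) [-3.2 -0.1  1.9] w -0.1 q6 -1.44
ft_force: [-5.9, -0.8, 4.9]
t 22.02 board mm x-21.4 y-17.6 z69.0  toolx heading rel board 90.02 deg tilt 0.15  F(board) [-5.9 -0.5  4.9] w 0.2 q6 -1.44
```

```bash
python3 -m jog '[{"x":0,"y":-0.004,"z":0,"rx":0,"ry":0,"rz":0,"jaw":0},{"x":0,"y":-0.02,"z":0,"rx":0,"ry":0,"rz":0,"jaw":0},{"x":0,"y":0,"z":-0.03,"rx":0,"ry":0,"rz":0,"jaw":0},{"x":0,"y":0,"z":-0.04,"rx":0,"ry":0,"rz":0,"jaw":0},{"x":0,"y":0,"z":-0.04,"rx":0,"ry":0,"rz":0,"jaw":0},{"x":-0.02,"y":-0.02,"z":-0.03,"rx":0,"ry":0,"rz":0,"jaw":0},{"x":-0.035,"y":-0.02,"z":0,"rx":0,"ry":0,"rz":0,"jaw":0},{"x":-0.035,"y":-0.02,"z":0,"rx":0,"ry":0,"rz":0,"jaw":0},{"x":-0.035,"y":-0.01,"z":0,"rx":0,"ry":0,"rz":0,"jaw":0},{"x":-0.02,"y":0,"z":0,"rx":0,"ry":0,"rz":0,"jaw":0},{"x":0,"y":0,"z":0,"rx":0,"ry":0,"rz":0,"jaw":0}]'|sed -n 4p
python3 - <<'E'
from mv import *
st()
cs=[(n,cam(n)) for n in('side','top','wrist')]
for n,c in cs:
  save(c,n+'_end.png')
  for q in ('stop_lever','stop_face','block_end','block_center','pencil','pine_offcut','try_square'):
    t=tip_of(c,q)
    for x in t[:1]:
        z={'stop_lever':.13,'fence_slot':.018,'stop_face':.043,'pencil':.018,'pine_offcut':0,'try_square':0}.get(q,.041)
        w=atz(c,x['point'][1],x['point'][0],z);d=w[:2]-P[:2];cc,s=np.cos(P[2]),np.sin(P[2])
        print(n,q,round(x['score'],2),np.round(x['point'],1),((cc*d[0]+s*d[1])*1e3).round(1),((-s*d[0]+cc*d[1])*1e3).round(1))
c=cs[1][1];cv2.imwrite('pics/topEc.png',cv2.resize(c['img'][140:300,240:480,::-1],None,fx=3.3,fy=3.3,interpolation=cv2.INTER_CUBIC))
c=cs[0][1];cv2.imwrite('pics/sideEc.png',cv2.resize(c['img'][190:330,260:430,::-1],None,fx=4.2,fy=4.2,interpolation=cv2.INTER_CUBIC))
E
```

```text
ft_force: [0.2, 0.0, 0.2]
t 22.93 board mm x-114.4 y-165.1 z209.7  toolx heading rel board 89.83 deg tilt 0.14  F(board) [0.2 0.  0.2] w -0.0 q6 -1.78
side stop_face 0.18 [269.9 393.2] 116.5 -38.6
side block_end 0.64 [253.3 313.6] 16.4 82.3
side block_center 0.7 [272.9 336.4] 21.5 8.5
side pencil 0.65 [272.4 284.1] -47.9 84.1
side pine_offcut 0.59 [230.5 262.2] -9.6 262.7
side try_square 0.68 [267.5 392.1] 158.2 10.8
top stop_lever 0.65 [201.8 338. ] 52.3 106.1
top stop_face 0.92 [214.  345.4] 35.2 83.5
top block_end 0.56 [224.3 344.8] 11.2 85.9
top block_center 0.91 [218.7 376.7] 21.7 10.0
top pencil 0.7 [251.3 343.4] -51.2 90.3
top pine_offcut 0.84 [232.4 275. ] 0.9 254.0
wrist stop_face 0.7 [235.7 560.7] -60.7 68.2
wrist block_end 0.82 [306.3 557. ] 19.5 83.2
wrist block_center 0.71 [308.1 482.9] 21.6 7.0
wrist pencil 0.95 [236.8 560. ] -48.3 87.8
```

View pics/topEc.png

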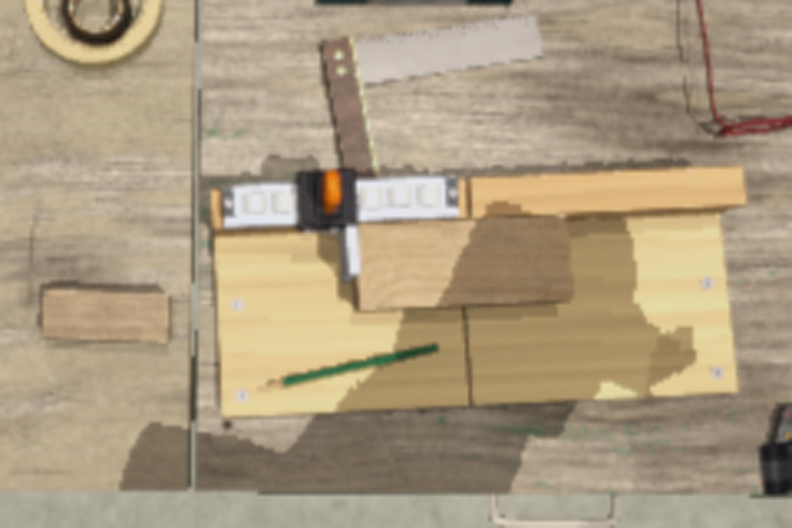

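View pics/sideEc.png

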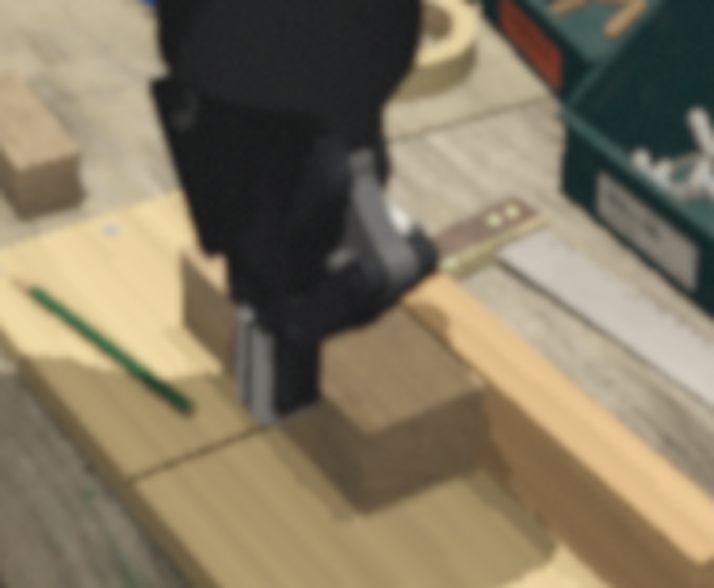

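View pics/wrist_end.png

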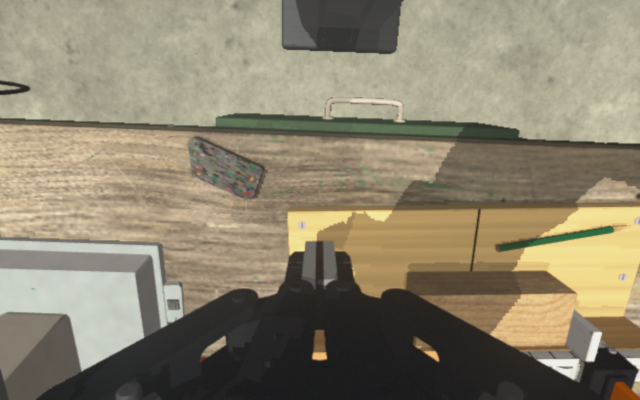

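In the top view the block's left end meets the stop plate at crop column 358 and its far side lies along the fence. Two ribs show left of the saddle and three to its right. The pencil, square and offcut are where they were.

```bash
python3 -c "
from bench import finish_job
print(finish_job())"
```

```text
the job is handed in; nothing more can be done
None
```

The job is handed in at about 23 s of the 54 s: the stop rests in its third click out from home, and the block is flat on the fence and butted against it. No verdict was reported.

- **Stop:** I pushed the lever from its starting click (0.080) to the hard end at home. I then slid it back out through three releases, each felt as the force rising to about 7 N and falling away. The lever afterwards measured 98.7 to 100.9 mm along the fence from the slot, which fits 0.060 m (100 mm).
- **Block:** I pushed it to the fence with the fingers spread, then along it at 1.5 to 3 N. I stopped when the force against the stop reached about 4.5 N, below the 6 to 7 N that moves it off a click. A final light press met the block at the same depth as the first press (-21.4 against -21.2 mm), so it stayed flat.
- **Final look:** The top picture shows the block's end touching the stop plate, and the pencil, try square and offcut look unmoved.

**Checks that disagreed:**
- My first fit of the board put the slot about 2 mm off along the fence. I corrected it from the contact at home.
- The network's last lever reading, from the top camera, was about 6 mm out (106 mm). I trusted the felt clicks, the wrist camera and the visible ribs instead.
- The side camera's last stop-face reading was a low-score false find on the try square, and the wrist camera's last one landed on the pencil.

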